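Make up the coffee kit and the washing kit

TASK

Make up two kits from the things on the wooden rack. In the three-bay wooden tray make the coffee kit: the moka pot base in the middle bay, with the handleless espresso cup and the cork-stoppered sugar jar in the two bays on either side of it; in the two-bay tray make the washing kit: the large green scrubbing brush in one bay, bristles down, and the soap block lying flat in the other. Set every thing down, never drop it, so that it stands level on the floor of its bay, and leave the mug, the milk jug and the nail brush where they are.

Things in the scene. Friction and masses are not known exactly. Their poses are not given: they have to be found in the camera images.
- moka_c (a point): Moka pot base: round stainless pot, open on top, 62 mm high, 62 mm across up to 40 mm height, then a ribbed neck 57 mm across (decorative ribs, and a small flat brass valve low on its +x side). About 0.2 kg. Stands upright on the rack. Origin at its centre, half-way up; z up.
- cup_c (a point): Espresso cup: white ceramic, no handle, open on top, 55 mm high, 48 mm across at the foot widening to 58 mm at the rim, wall 3.5 mm. About 0.12 kg. Stands on the rack. Origin at its centre, half-way up; z up.
- sugar_c (a point): Sugar jar: white ceramic jar with a cork stopper on top, 60 mm high in all; the body is 50 mm across up to 42 mm height, the cork 38 mm across above 46 mm. About 0.16 kg. Stands on the rack. Origin at its centre, half-way up; z up.
- brush_c (a point): Large green plastic scrubbing brush lying bristles down on the rack: 96 mm long (x) by 44 mm wide (y) by 48 mm high. Bristles (rigid, 40 mm wide) from 0 to 20 mm height, back 44 mm wide from 20 to 36 mm, a ridge 28 mm wide on top. About 0.11 kg. Origin at its centre, half-way up; z up. x along its length.
- soap_c (a point): Soap block: plain cream-coloured bar with rounded edges 70 mm long (x) by 46 mm wide (y) by 36 mm high, lying flat on the rack. About 0.14 kg. Origin at its centre, half-way up; z up. x along its length.
- coffee_tray: Coffee tray: flat wooden tray with THREE bays in a row, 270 mm (x) by 110 mm (y), standing beside the rack, fixed. Origin at the centre of its underside, x along the row of bays. Floor top 6 mm above the table; rim and the two dividers 14 mm above the table (8 mm above the floor), 5 mm thick. Bays 83 mm (x) by 100 mm (y) inside; centres at x = -88, 0 and +88 mm, y = 0.
- wash_tray: Washing tray: flat wooden tray like the other one but with TWO bays, 270 mm (x) by 110 mm (y), on the other side of the rack, fixed. Origin at the centre of its underside, x along the row of bays. Floor top 6 mm above the table; rim and divider 14 mm above the table, 5 mm thick. Bays 127 mm (x) by 100 mm (y) inside; centres at x = -66 and +66 mm, y = 0.
- mug_c (a point): Bystander, to be left alone: blue ceramic mug, 66 mm across, 70 mm high, with a handle on its +y side reaching about 25 mm out; on the rack among the other things. Origin at its centre, half-way up; z up.
- jug_c (a point): Bystander, to be left alone: stainless milk jug, 60 mm across at the foot, narrowing to 48 mm, 68 mm high, with a wire handle on its +y side reaching 49 mm from its axis; on the rack. Origin at its centre, half-way up; z up.
- nailbrush_c (a point): Bystander, to be left alone: small pale wooden nail brush, 68 mm (x) by 36 mm (y) by 30 mm high, bristles down; on the rack. The flat slatted wooden rack itself is 360 by 360 mm and its top, on which all the loose things stand, lies 18 mm above the table; it is fixed, with a white soap caddy on its far end up to about 70 mm high. Origin at its centre, half-way up; z up.

How it is judged:
By the outcome, as a careful person would: the job done as asked, in the order asked, and still so for the second after the job is handed in, with the robot touching nothing.
It also fails if it takes over 101 s, if anything falls off the work surface, if the arm or the gripper's body presses on something with over 40 N, if the wrist force passes 120 N, or if a joint passes its speed limit or range.

ROBOT

A 6-joint arm with a two-finger parallel gripper is mounted at the origin on the work surface. World frame = base frame: x ahead of the robot, y to its left, z up, the work surface at z = 0. Lengths are in mm, angles in rad, forces in N, time in s.
With the tool pointing down it reaches from about 400 to 925 mm from the base axis. Payload 12.5 kg.
Tool frame: the origin (TCP) lies midway between the tips of the shut fingers; the grasp point (between the pads) lies 19 mm behind it; z points along the fingers, y is the direction in which the jaws open and shut (so a half turn about z gives the same grasp; the last joint's range is limited). The gripper opens to 95 mm and grips with 3 to 60 N. Pads are 20 mm wide; open, the fingers measure 119 mm over their backs; the gripper's body (75 mm by 180 mm) begins 59 mm behind the grasp point.
Start: joints at [-1.277, 0.491, 1.559, -0, 1.092, -0.106], TCP at [243.295, -575.721, 214.661] pointing down, gripper open.
Joint ranges: [-3.1, 3.1], [-0.84, 2.19], [0.05, 2.79], [-1.13, 4.28], [0.06, 2.93], [-2.69, 2.69]. Speed limits (rad/s): [2.22, 2.22, 2.79, 3.14, 3.14, 3.14].

INTERFACE

Orientations are given as [roll, pitch, yaw] about the fixed x, y, z axes, in that order (R = Rz(yaw) Ry(pitch) Rx(roll)).
In Python, from cell import env gives the robot as it stands.
- The arm moves only by the tool arm_command, never from a script. Its argument "steps" is a list of rows, each an object of numbers: "dx", "dy", "dz": the shift along the tool's x, y, z as a fraction of full scale; "rx", "ry", "rz": the turn, a rotation vector about the tool's x, y, z as a fraction of full scale; "claw": the gripper command: -1 is fully open, 1 is shut, values between are in proportion. In form: [{"dx": .., "dy": .., "dz": .., "rx": .., "ry": .., "rz": .., "claw": ..}, ...]. A call has 1 to 10 rows; each row shifts and turns the pose as measured when the row begins, along the tool's axes as they then stand; what a row does not reach is not made up. Full scale, the value 1, is 0.8 m for a shift and 90 degrees for a turn. A row lasts 1/8 s, in which the tool goes at most 62.5 mm and 10.7 degrees, less where a joint would pass 70% of its speed; a pose out of reach is approached as far as the arm can. A call with a number of a shift or a turn outside -1 to 1 is refused whole. A call with a gripper value outside its range is refused whole. The fingers move at their own pace and stop on an object; the grip force is fixed at half the most. Time passes only in rows, so rows that do not move let the fingers close. It gives the time, the measured TCP pose, the force and the opening at its end, in the units of the state.
- env.state(): the state, without advancing time (a new reading comes with each control period).
- env.read_camera(name): name is "side" or "top"; returns (picture, depth): 480x640x3 uint8, red, green, blue; 480x640 float32, mm along the optical axis (not along the pixel's ray), 0 where there is no reading.
- env.get_calibration(name): a dict with "vfov" (degrees; the focal length in pixels is half the picture's height over the tangent of half this angle, whatever the lens; pixels are square), "cx", "cy" (the principal point, pixels), "xyz" and "attitude" of the camera in the world. Camera axes: x right, y up, looking along -z (the intrinsics and any distortion apply to the point x, -y, -z); pixel columns grow to the right and rows downward; lengths in mm; the calibration is good to about 2 mm. A picture is of the moment at which its call begins. get_calibration takes no time and is no camera call.
- env.job_done(): hands the job in, once; it reports no verdict.
The state is a dict: "t": time; "joints": joint angles; "qvel": joint speeds; "tau": joint torques, N m; "eef_pos": TCP position; "tcp_rot": TCP orientation; "ft_force": force on the tool from outside, world axes, zero at the start; "moment": the same for the moment, N m; "opening": opening from 0.0 (shut) to 1.0 (fully open).
Only numpy, scipy, OpenCV 4.12 (cv2) and the standard library are available. Lean on these libraries where they do the work, as an engineer would, in place of code of your own. Each camera call takes 0.05 s, during which the arm holds its last target.

## Working session

There is one attempt and no reset: what is moved stays moved. The work goes in short steps, Python scripts to look and compute and a tool call to move; the robot and the scene stay as the last step left them, time stands still between calls to the robot, and variables do not carry over. Pictures are saved under pics/ and viewed, and the job is handed in when it is done.

Besides the shell and the picture viewer there is one more tool, called after "Request:" as a command line: name --argument value ..., lists and objects as JSON in quotes. arm_command: Moves the arm, as the interface text tells. Its arguments: {"type":"object","properties":{"steps":{"type":"array","items":{"type":"object","properties":{"dx":{"type":"number"},"dy":{"type":"number"},"dz":{"type":"number"},"rx":{"type":"number"},"ry":{"type":"number"},"rz":{"type":"number"},"claw":{"type":"number"}}}}},"required":["steps"]}

```bash
ls; mkdir -p pics
python3 - <<'E'
from cell import env
import cv2,numpy as np
print(env.state())
for n in("top","side"):
    print(n,env.get_calibration(n))
    p,d=env.read_camera(n)
    cv2.imwrite(f"pics/{n}0.png",p[:,:,::-1]); np.save(f"{n}0d.npy",d); np.save(f"{n}0p.npy",p)
E
```

```text
pics
{'t': 0.0, 'joints': array([-1.27662844e+00,  4.91551107e-01,  1.55943663e+00, -7.20947262e-06,
        1.09169454e+00, -1.05585674e-01]), 'qvel': array([-0.00019199,  0.00098792, -0.00023986,  0.00059116, -0.00088491,
       -0.00054218]), 'tau': array([-7.83814467e-04, -6.12650299e+01, -2.58183038e+01,  6.92000147e-02,
        4.82342381e-02, -9.63497246e-05]), 'eef_pos': array([ 243.20319381, -575.48380539,  214.0714136 ]), 'tcp_rot': array([-3.14050843e+00, -1.08475846e-04,  3.99756825e-01]), 'ft_force': array([-0.77032391,  0.31997587,  0.61502745]), 'moment': array([-0.00565333,  0.02443975,  0.05296196]), 'opening': 0.9999451935802859}
top {'vfov': 49.57800059320292, 'cx': 319.8997379181622, 'cy': 236.09795198786858, 'xyz': array([417.57535071, -15.3640108 , 892.74082814]), 'attitude': array([ 1.69278235e-01, -2.80640171e-04, -1.57319710e+00])}
side {'vfov': 42.35705210961397, 'cx': 326.3822855695227, 'cy': 244.55559310973678, 'xyz': array([ 59.93469541, 740.5214346 , 768.67950376]), 'attitude': array([ 0.90823423, -0.01512247, -2.52450469])}
```

View pics/top0.png

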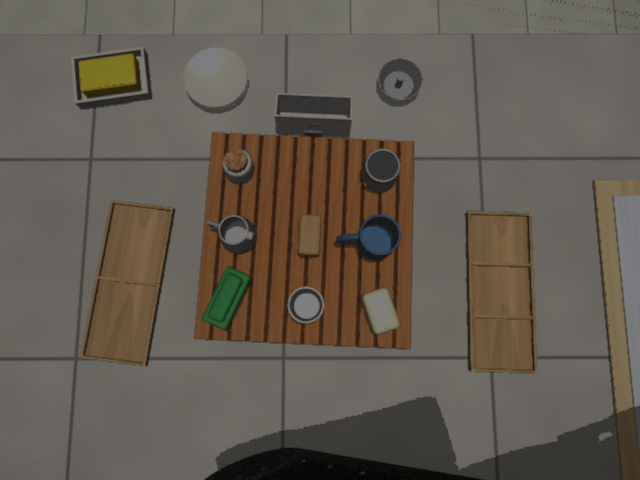

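View pics/side0.png

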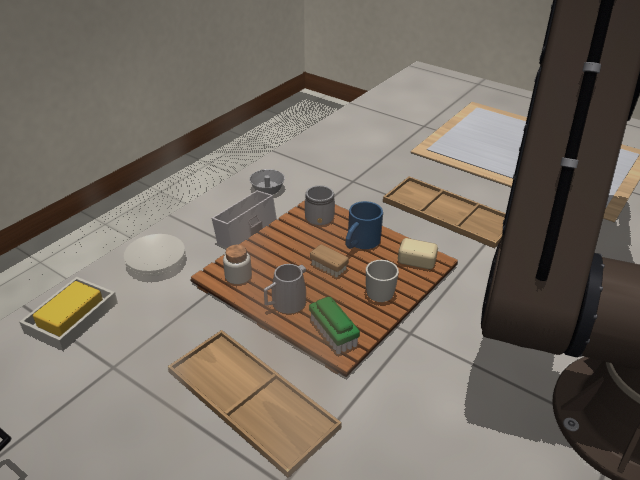

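```bash
cat > h.py <<'E'
import numpy as np,cv2
from cell import env
from scipy.spatial.transform import Rotation as R
def cloud(n,d):
    c=env.get_calibration(n); f=240/np.tan(np.radians(c["vfov"]/2))
    v,u=np.mgrid[0:480,0:640]
    P=np.stack([(u-c["cx"])*d/f,-(v-c["cy"])*d/f,-d],-1)
    W=P@R.from_euler("xyz",c["attitude"]).as_matrix().T+c["xyz"]
    W[d==0]=np.nan; return W
def xy(n,u,v,z):
    c=env.get_calibration(n); f=240/np.tan(np.radians(c["vfov"]/2))
    r=R.from_euler("xyz",c["attitude"]).apply([(u-c["cx"])/f,-(v-c["cy"])/f,-1])
    return c["xyz"]+r*(z-c["xyz"][2])/r[2]
E
python3 - <<'E'
from h import *
p=np.load("top0p.npy"); d=np.load("top0d.npy"); W=cloud("top",d)
Z=W[...,2]
def lab(u,v,r=3): return np.round(np.nanmedian(W[v-r:v+r+1,u-r:u+r+1].reshape(-1,3),0),1)
for n,(u,v) in dict(table=(560,120),rack=(345,320),mat=(260,320),trayW=(145,240),trayC=(500,290)).items(): print(n,lab(u,v))
m=((Z>32)&(Z<110)).astype(np.uint8); m[380:]=0
k,L,S,C=cv2.connectedComponentsWithStats(m)
for i in range(1,k):
    if S[i,4]<80: continue
    q=W[L==i]; zt=np.percentile(q[:,2],97); t=q[q[:,2]>zt-8]
    (c,s,a)=cv2.minAreaRect(t[:,:2].astype(np.float32))
    print(C[i].round(),S[i,4],"ztop%.1f"%zt,"min",q.min(0).round(),"max",q.max(0).round(),"rect",np.round(c,1),np.round(s,1),round(a,1), "circ",np.round(cv2.minEnclosingCircle(t[:,:2].astype(np.float32))[0],1),round(cv2.minEnclosingCircle(t[:,:2].astype(np.float32))[1],1))
# side-view check
d=np.load("side0d.npy"); W2=cloud("side",d)
Z=W2[...,2]; m=((Z>32)&(Z<110)).astype(np.uint8); m[:,480:]=0
k,L,S,C=cv2.connectedComponentsWithStats(m)
for i in range(1,k):
    if S[i,4]<80: continue
    q=W2[L==i]; zt=np.percentile(q[:,2],97); t=q[q[:,2]>zt-8]
    (c,s,a)=cv2.minAreaRect(t[:,:2].astype(np.float32))
    print("side",C[i].round(),"ztop%.1f"%zt,"min",q.min(0).round(),"max",q.max(0).round(),"rect",np.round(c,1),np.round(s,1),round(a,1))
E
```

```text
table [ 7.823e+02 -4.513e+02 -2.000e-01]
rack [425.5 -57.3  17.9]
mat [425.9  83.9  18.3]
trayW [562.9 286.3   6.4]
trayC [ 475.4 -322.1    5.9]
[107.  73.] 1787 ztop39.4 min [822. 308.  32.] max [894. 413.  42.] rect [858.2 360.7] [ 60.6 100.3] 9.3 circ [857.3 359.9] 55.9
[313. 112.] 1887 ztop67.3 min [746. -69.  32.] max [809.  62.  70.] rect [780.7  -4.6] [130.   47.9] 87.2 circ [780.6  -4.3] 67.9
[238. 165.] 817 ztop80.5 min [659.  98.  32.] max [708. 147.  83.] rect [683.9 122.5] [37.3 36.1] 1.2 circ [684.  122.4] 19.0
[380. 170.] 1298 ztop81.6 min [ 642. -146.   32.] max [702. -86.  84.] rect [ 672.9 -116.7] [57.3 58. ] 45.6 circ [ 672.6 -117. ] 29.7
[235. 234.] 772 ztop88.0 min [536.  90.  32.] max [593. 168.  91.] rect [566.1 119.7] [48.2 52.4] 20.8 circ [564.7 117.9] 28.9
[309. 235.] 886 ztop50.9 min [531. -16.  38.] max [598.  20.  54.] rect [564.8   2.1] [35.9 68. ] 87.3 circ [564.9   2.5] 36.6
[372. 236.] 1007 ztop90.0 min [ 525. -142.   32.] max [590. -41.  93.] rect [ 557.3 -109.2] [65.1 64.4] 40.1 circ [ 558.1 -105.2] 37.0
[226. 298.] 1669 ztop68.4 min [410.  98.  40.]
[... 917 characters left out ...]
n [658. 100.  32.] max [706. 148.  82.] rect [682.9 123.4] [35.6 37.8] 38.8
side [329. 258.] ztop49.7 min [529. -17.  32.] max [599.  23.  52.] rect [564.2   3. ] [38.6 69.5] 88.5
side [381. 278.] ztop73.0 min [420. -24.  32.] max [478.  37.  75.] rect [448.7   7.1] [56.2 58.6] 37.2
side [287. 286.] ztop85.8 min [536.  91.  32.] max [594. 169.  89.] rect [565.6 121.2] [49.2 51.7] 23.0
side [ 66. 303.] ztop38.1 min [822. 307.  32.] max [895. 412.  41.] rect [858.6 360.1] [ 62.5 100.8] 8.8
side [334. 321.] ztop66.8 min [410.  99.  32.] max [513. 175.  69.] rect [460.3 136.9] [28.3 78.9] 64.7
side [  4. 439.] ztop81.5 min [652. 581.  73.] max [679. 600.  83.] rect [662.4 586.3] [12.5 32.9] 56.0
```

Run:
```python
from h import *
p=np.load("top0p.npy")
c=lambda r:cv2.resize(p[r[1]:r[3],r[0]:r[2],::-1],None,fx=3,fy=3,interpolation=cv2.INTER_CUBIC)
cv2.imwrite("pics/rack.png",c((190,120,430,320))); 
a=c((75,190,185,375)); b=c((455,200,565,385)); cv2.imwrite("pics/trays.png",np.hstack([a,b]))
```

```text
(no output)
```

View pics/trays.png

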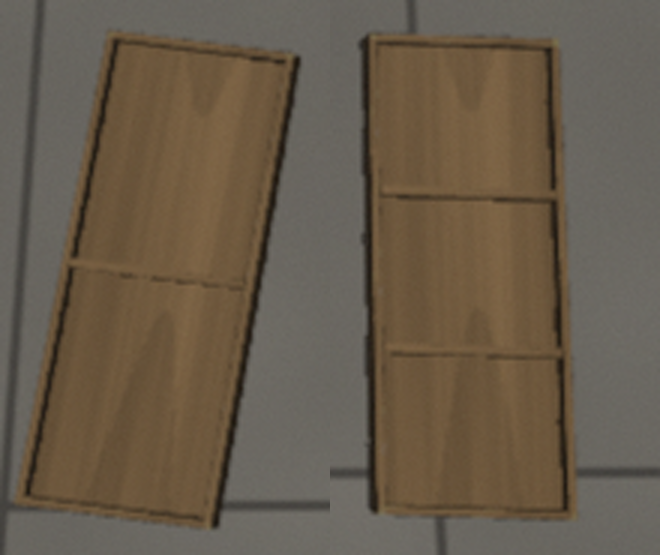

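View pics/rack.png

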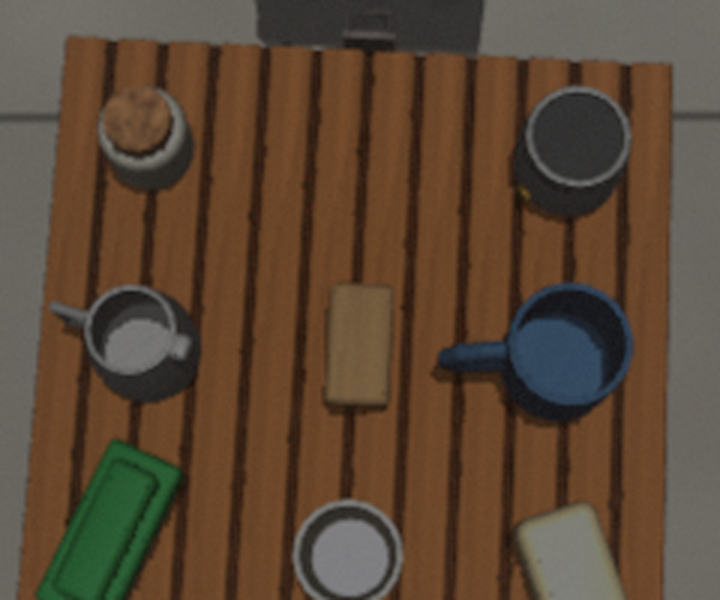

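Run:
```python
from h import *
for n in("top","side"):
    W=cloud(n,np.load(n+"0d.npy")); Z=W[...,2]
    for nm,(lx,hx,ly,hy) in dict(wash=(400,700,200,400),coffee=(380,720,-420,-215)).items():
        r=(W[...,0]>lx)&(W[...,0]<hx)&(W[...,1]>ly)&(W[...,1]<hy)
        for lo in (3,10):
            q=W[r&(Z>lo)&(Z<30)]
            if len(q)<50: continue
            c,s,a=cv2.minAreaRect(q[:,:2].astype(np.float32)); print(n,nm,lo,len(q),np.round(c,1),np.round(s,1),round(a,2))
```

```text
top wash 3 9402 [549.8 299.8] [299.7 199.8] 0.09
top wash 10 1444 [509.6 308.3] [111.7 234.2] 82.57
top coffee 3 9300 [ 549.9 -317.3] [203.9 339.2] 89.71
top coffee 10 1562 [ 494.5 -321.5] [111.5 231. ] 88.13
side wash 3 8850 [547.6 301.6] [195.5 296.1] 89.27
side wash 10 1403 [510.5 307.9] [112.5 236.6] 82.32
side coffee 3 3350 [ 548.5 -317.1] [338.  199.3] 1.01
side coffee 10 738 [ 495.2 -321.9] [118.1 232.8] 87.92
```

Run:
```python
from h import *
for n in("top","side"):
    W=cloud(n,np.load(n+"0d.npy")); Z=W[...,2]
    for nm,(lx,hx,ly,hy) in dict(wash=(300,720,200,420),coffee=(300,720,-420,-215)).items():
        r=(W[...,0]>lx)&(W[...,0]<hx)&(W[...,1]>ly)&(W[...,1]<hy)
        m=(r&(Z>10)&(Z<18)).astype(np.uint8)
        k,L,S,C=cv2.connectedComponentsWithStats(cv2.dilate(m,np.ones((5,5))))
        i=1+np.argmax(S[1:,4]); q=W[(L==i)&(m>0)]
        c,s,a=cv2.minAreaRect(q[:,:2].astype(np.float32)); print(n,nm,len(q),np.round(c,1),np.round(s,1),round(a,2))
```

```text
top wash 1783 [491.6 310.5] [111.9 270.4] 82.69
top coffee 1907 [ 474.9 -320.9] [111.5 270.2] 88.12
side wash 1895 [492.6 310.1] [112.6 272.9] 82.45
side coffee 828 [ 475.3 -321.2] [118.1 272.7] 87.92
```

```bash
cat > go.py <<'E'
import sys
from h import *
# go.py x y z yaw_deg n : per-row tool-axis fractions, equal world steps
x,y,z,yw=map(float,sys.argv[1:5]); s=env.state()
p=s["eef_pos"]; Rm=R.from_euler("xyz",s["tcp_rot"])
T=R.from_euler("xyz",[np.pi,0,np.radians(yw)])
rv=(Rm.inv()*T).as_rotvec(); D=np.array([x,y,z])-p
n=int(sys.argv[5]) if len(sys.argv)>5 else int(max(np.ceil(np.linalg.norm(D)/58),np.ceil(np.degrees(np.linalg.norm(rv))/10),1))
print("t",round(s["t"],2),"pos",p.round(1),"rpy",np.degrees(s["tcp_rot"]).round(1),"open",round(s["opening"],3),"F",s["ft_force"].round(1),"n",n)
print("rot/row",(rv/n/(np.pi/2)).round(4))
for i in range(n):
    Ri=Rm*R.from_rotvec(rv*i/n); print(i,(Ri.inv().apply(D/n)/800).round(4))
    if np.linalg.norm(rv)<0.02: break
E
python3 go.py 672.8 -117 150 90
```

```text
t 0.1 pos [ 243.2 -575.5  214.1] rpy [-179.9   -0.    22.9] open 1.001 F [-0.3  0.4 -0.4] n 11
rot/row [-0.     -0.     -0.0678]
0 [ 0.0652 -0.029   0.0073]
1 [ 0.068  -0.0219  0.0073]
2 [ 0.0699 -0.0145  0.0073]
3 [ 0.071  -0.007   0.0073]
4 [0.0714 0.0005 0.0073]
5 [0.0709 0.0081 0.0073]
6 [0.0697 0.0156 0.0073]
7 [0.0676 0.0229 0.0073]
8 [0.0648 0.03   0.0073]
9 [0.0612 0.0367 0.0073]
10 [0.057  0.043  0.0073]
```

Request:
arm_command --steps '[{"dx":0.065,"dy":-0.029,"dz":0.007,"rz":-0.068,"claw":-1},{"dx":0.068,"dy":-0.022,"dz":0.007,"rz":-0.068,"claw":-1},{"dx":0.07,"dy":-0.0145,"dz":0.007,"rz":-0.068,"claw":-1},{"dx":0.071,"dy":-0.007,"dz":0.007,"rz":-0.068,"claw":-1},{"dx":0.071,"dy":0.0005,"dz":0.007,"rz":-0.068,"claw":-1},{"dx":0.071,"dy":0.008,"dz":0.007,"rz":-0.068,"claw":-1},{"dx":0.07,"dy":0.0155,"dz":0.007,"rz":-0.068,"claw":-1},{"dx":0.068,"dy":0.023,"dz":0.007,"rz":-0.068,"claw":-1}]'

```text
$.steps[0]: bad value
```

```bash
python3 go.py 672.8 -117 140 90
```

```text
t 0.1 pos [ 243.2 -575.5  214.1] rpy [-179.9   -0.    22.9] open 1.001 F [-0.3  0.4 -0.4] n 11
rot/row [-0.     -0.     -0.0678]
0 [ 0.0652 -0.029   0.0085]
1 [ 0.068  -0.0219  0.0085]
2 [ 0.0699 -0.0145  0.0084]
3 [ 0.071  -0.007   0.0084]
4 [0.0714 0.0005 0.0084]
5 [0.0709 0.0081 0.0084]
6 [0.0697 0.0156 0.0084]
7 [0.0676 0.0229 0.0084]
8 [0.0648 0.03   0.0084]
9 [0.0612 0.0367 0.0084]
10 [0.057  0.043  0.0084]
```

Request:
arm_command --steps '[{"dx":0.065,"dy":-0.029,"dz":0.007,"rx":0,"ry":0,"rz":-0.068,"claw":-1},{"dx":0.068,"dy":-0.022,"dz":0.007,"rx":0,"ry":0,"rz":-0.068,"claw":-1},{"dx":0.07,"dy":-0.0145,"dz":0.007,"rx":0,"ry":0,"rz":-0.068,"claw":-1},{"dx":0.071,"dy":-0.007,"dz":0.007,"rx":0,"ry":0,"rz":-0.068,"claw":-1},{"dx":0.071,"dy":0.0005,"dz":0.007,"rx":0,"ry":0,"rz":-0.068,"claw":-1},{"dx":0.071,"dy":0.008,"dz":0.007,"rx":0,"ry":0,"rz":-0.068,"claw":-1},{"dx":0.07,"dy":0.0155,"dz":0.007,"rx":0,"ry":0,"rz":-0.068,"claw":-1},{"dx":0.068,"dy":0.023,"dz":0.007,"rx":0,"ry":0,"rz":-0.068,"claw":-1}]'

```text
t: 1.1
eef_pos: [558.1, -230.6, 166.1]
tcp_rot: [-3.139, -0.002, 1.274]
ft_force: [0.5, -0.7, 0.9]
opening: 0.995
```

```bash
python3 go.py 672.8 -117 140 90
```

```text
t 1.1 pos [ 558.1 -230.6  166.1] rpy [-1.799e+02 -1.000e-01  7.300e+01] open 0.995 F [ 0.5 -0.7  0.9] n 3
rot/row [-0.0005 -0.0004 -0.0629]
0 [0.0592 0.0319 0.0109]
1 [0.0558 0.0376 0.0109]
2 [0.0518 0.0429 0.0109]
```

Request:
arm_command --steps '[{"dx":0.059,"dy":0.032,"dz":0.011,"rx":0,"ry":0,"rz":-0.063,"claw":-1},{"dx":0.056,"dy":0.0375,"dz":0.011,"rx":0,"ry":0,"rz":-0.063,"claw":-1},{"dx":0.052,"dy":0.043,"dz":0.011,"rx":0,"ry":0,"rz":-0.063,"claw":-1},{"dx":0,"dy":0,"dz":0,"rx":0,"ry":0,"rz":0,"claw":-1}]'

```text
t: 1.6
eef_pos: [676.9, -108.4, 136.8]
tcp_rot: [-3.137, -0.003, 1.587]
ft_force: [-1.0, -0.2, -0.1]
opening: 1.001
```

```bash
python3 go.py 672.8 -117 29 90 3
```

```text
t 1.6 pos [ 676.9 -108.4  136.8] rpy [-179.8   -0.2   90.9] open 1.001 F [-1.  -0.2 -0.1] n 3
rot/row [-0.0009 -0.0007  0.0035]
0 [-0.0037 -0.0016  0.0449]
```

Request:
arm_command --steps '[{"dx":-0.011,"dy":-0.005,"dz":0.02,"rx":-0.002,"ry":-0.002,"rz":0.01,"claw":-1},{"dx":0,"dy":0,"dz":0.045,"rx":0,"ry":0,"rz":0,"claw":-1},{"dx":0,"dy":0,"dz":0.03,"rx":0,"ry":0,"rz":0,"claw":-1},{"dx":0,"dy":0,"dz":0,"rx":0,"ry":0,"rz":0,"claw":-1}]'

```text
t: 2.1
eef_pos: [671.3, -118.9, 58.6]
tcp_rot: [-3.139, 0.0, 1.568]
ft_force: [-0.6, -0.2, 0.3]
opening: 1.0
```

```bash
python3 go.py 672.8 -117 29 90 1
```

```text
t 2.1 pos [ 671.3 -118.9   58.6] rpy [-179.9    0.    89.9] open 1.0 F [-0.6 -0.2  0.3] n 1
rot/row [-0.0015  0.0002 -0.0016]
0 [0.0024 0.002  0.037 ]
```

Request:
arm_command --steps '[{"dx":0.002,"dy":0.002,"dz":0.02,"rx":0,"ry":0,"rz":0,"claw":-1},{"dx":0,"dy":0,"dz":0.016,"rx":0,"ry":0,"rz":0,"claw":-1},{"dx":0,"dy":0,"dz":0,"rx":0,"ry":0,"rz":0,"claw":-1}]'

```text
t: 2.48
eef_pos: [673.3, -118.1, 29.9]
tcp_rot: [-3.141, 0.001, 1.567]
ft_force: [0.3, 0.0, 0.4]
opening: 1.0
```

```bash
python3 go.py 672.8 -117 29 90 1
```

```text
t 2.48 pos [ 673.3 -118.1   29.9] rpy [-1.80e+02  1.00e-01  8.98e+01] open 1.0 F [0.3 0.  0.4] n 1
rot/row [-0.0003  0.0006 -0.0024]
0 [ 0.0014 -0.0006  0.0011]
```

Request:
arm_command --steps '[{"dx":0,"dy":0,"dz":0,"rx":0,"ry":0,"rz":0,"claw":1},{"dx":0,"dy":0,"dz":0,"rx":0,"ry":0,"rz":0,"claw":1},{"dx":0,"dy":0,"dz":0,"rx":0,"ry":0,"rz":0,"claw":1},{"dx":0,"dy":0,"dz":0,"rx":0,"ry":0,"rz":0,"claw":1},{"dx":0,"dy":0,"dz":0,"rx":0,"ry":0,"rz":0,"claw":1},{"dx":0,"dy":0,"dz":0,"rx":0,"ry":0,"rz":0,"claw":1}]'

```text
t: 3.22
eef_pos: [673.8, -118.2, 31.3]
tcp_rot: [3.14, 0.001, 1.567]
ft_force: [0.0, 0.5, -0.4]
opening: 0.654
```

```bash
python3 go.py 673 -117 29 90 1
```

```text
t 3.23 pos [ 673.8 -118.2   31.3] rpy [1.799e+02 1.000e-01 8.980e+01] open 0.654 F [ 0.   0.5 -0.4] n 1
rot/row [ 0.0009  0.0009 -0.0023]
0 [ 0.0015 -0.0011  0.0028]
```

Request:
arm_command --steps '[{"dx":0,"dy":0,"dz":-0.03,"rx":0,"ry":0,"rz":0,"claw":1},{"dx":0,"dy":0,"dz":-0.06,"rx":0,"ry":0,"rz":0,"claw":1},{"dx":0,"dy":0,"dz":-0.04,"rx":0,"ry":0,"rz":0,"claw":1}]'

```text
t: 3.6
eef_pos: [672.2, -117.7, 134.4]
tcp_rot: [-3.136, -0.0, 1.567]
ft_force: [0.3, 0.5, -2.9]
opening: 0.655
```

```bash
python3 go.py 475 -321 130 88
```

```text
t 3.6 pos [ 672.2 -117.7  134.4] rpy [-179.7   -0.    89.8] open 0.655 F [ 0.3  0.5 -2.9] n 5
rot/row [-0.0007 -0.      0.004 ]
0 [-0.051  -0.0491  0.0013]
1 [-0.0513 -0.0488  0.0013]
2 [-0.0516 -0.0485  0.0012]
3 [-0.0519 -0.0481  0.0012]
4 [-0.0522 -0.0478  0.0011]
```

Request:
arm_command --steps '[{"dx":-0.04,"dy":-0.038,"dz":0,"rx":0,"ry":0,"rz":0.004,"claw":1},{"dx":-0.051,"dy":-0.049,"dz":0,"rx":0,"ry":0,"rz":0.004,"claw":1},{"dx":-0.051,"dy":-0.0485,"dz":0,"rx":0,"ry":0,"rz":0.004,"claw":1},{"dx":-0.051,"dy":-0.048,"dz":0,"rx":0,"ry":0,"rz":0.004,"claw":1},{"dx":-0.04,"dy":-0.037,"dz":0,"rx":0,"ry":0,"rz":0.004,"claw":1},{"dx":-0.01,"dy":-0.01,"dz":0.0,"rx":0,"ry":0,"rz":0,"claw":1},{"dx":0,"dy":0,"dz":0,"rx":0,"ry":0,"rz":0,"claw":1}]'

```text
t: 4.47
eef_pos: [480.4, -313.6, 137.6]
tcp_rot: [-3.142, 0.001, 1.536]
ft_force: [0.5, 0.3, -1.7]
opening: 0.651
```

```bash
python3 go.py 475 -321 40 88 1
```

```text
t 4.47 pos [ 480.4 -313.6  137.6] rpy [-1.8e+02  1.0e-01  8.8e+01] open 0.651 F [ 0.5  0.3 -1.7] n 1
rot/row [-0.      0.0008  0.0003]
0 [-0.0093 -0.0064  0.1221]
```

Request:
arm_command --steps '[{"dx":-0.01,"dy":-0.0064,"dz":0.04,"rx":0,"ry":0,"rz":0,"claw":1},{"dx":0,"dy":0,"dz":0.05,"rx":0,"ry":0,"rz":0,"claw":1},{"dx":0,"dy":0,"dz":0.02,"rx":0,"ry":0,"rz":0,"claw":1},{"dx":0,"dy":0,"dz":0.005,"rx":0,"ry":0,"rz":0,"claw":1},{"dx":0,"dy":0,"dz":0,"rx":0,"ry":0,"rz":0,"claw":1}]'

```text
t: 5.1
eef_pos: [479.8, -319.1, 45.0]
tcp_rot: [3.138, 0.003, 1.541]
ft_force: [0.1, 0.7, -1.2]
opening: 0.65
```

```bash
python3 go.py 475 -322 19.3 88 1
```

```text
t 5.1 pos [ 479.8 -319.1   45. ] rpy [179.8   0.2  88.3] open 0.65 F [ 0.1  0.7 -1.2] n 1
rot/row [0.0022 0.0021 0.0036]
0 [-0.0037 -0.006   0.0322]
```

Request:
arm_command --steps '[{"dx":-0.004,"dy":-0.006,"dz":0.012,"rx":0.002,"ry":0.002,"rz":0.003,"claw":1},{"dx":0,"dy":-0.002,"dz":0.01,"rx":0,"ry":0,"rz":0,"claw":1},{"dx":0,"dy":0,"dz":0.004,"rx":0,"ry":0,"rz":0,"claw":1},{"dx":0,"dy":0,"dz":0,"rx":0,"ry":0,"rz":0,"claw":1}]'

```text
t: 5.6
eef_pos: [473.7, -323.0, 24.8]
tcp_rot: [3.139, 0.002, 1.536]
ft_force: [0.4, -0.2, -1.9]
opening: 0.65
```

```bash
python3 go.py 475 -322 19.3 88 1
```

```text
t 5.6 pos [ 473.7 -323.    24.8] rpy [1.799e+02 1.000e-01 8.800e+01] open 0.65 F [ 0.4 -0.2 -1.9] n 1
rot/row [0.0016 0.0012 0.0003]
0 [0.0013 0.0016 0.0069]
```

Request:
arm_command --steps '[{"dx":0,"dy":0,"dz":0.004,"rx":0.0016,"ry":0.001,"rz":0,"claw":1},{"dx":0,"dy":0,"dz":0.002,"rx":0,"ry":0,"rz":0,"claw":1},{"dx":0,"dy":0,"dz":0.0015,"rx":0,"ry":0,"rz":0,"claw":1},{"dx":0,"dy":0,"dz":0,"rx":0,"ry":0,"rz":0,"claw":1}]'

```text
t: 6.1
eef_pos: [474.0, -323.2, 19.3]
tcp_rot: [3.141, 0.001, 1.536]
ft_force: [-0.5, 0.3, -2.5]
opening: 0.647
```

```bash
python3 go.py 475 -322 19.3 88 1
```

```text
t 6.1 pos [ 474.  -323.2   19.3] rpy [180.   0.  88.] open 0.647 F [-0.5  0.3 -2.5] n 1
rot/row [0.0004 0.0005 0.0004]
0 [0.0015 0.0013 0.    ]
```

Request:
arm_command --steps '[{"dx":0,"dy":0,"dz":0.0015,"rx":0,"ry":0,"rz":0,"claw":1},{"dx":0,"dy":0,"dz":0.0005,"rx":0,"ry":0,"rz":0,"claw":1}]'

```text
t: 6.35
eef_pos: [474.0, -323.2, 19.3]
tcp_rot: [3.14, 0.001, 1.537]
ft_force: [-1.3, 0.3, 1.0]
opening: 0.649
```

Request:
arm_command --steps '[{"dx":0,"dy":0,"dz":0.0015,"rx":0,"ry":0,"rz":0,"claw":1},{"dx":0,"dy":0,"dz":0.0005,"rx":0,"ry":0,"rz":0,"claw":1}]'

```text
t: 6.6
eef_pos: [474.0, -323.2, 19.2]
tcp_rot: [3.14, 0.002, 1.537]
ft_force: [-1.3, 0.1, 2.0]
opening: 0.651
```

Request:
arm_command --steps '[{"dx":0,"dy":0,"dz":0,"rx":0,"ry":0,"rz":0,"claw":-0.65},{"dx":0,"dy":0,"dz":0,"rx":0,"ry":0,"rz":0,"claw":-0.65},{"dx":0,"dy":0,"dz":0,"rx":0,"ry":0,"rz":0,"claw":-0.65}]'

```text
t: 6.98
eef_pos: [474.3, -323.4, 19.1]
tcp_rot: [3.139, 0.003, 1.537]
ft_force: [0.9, 0.4, -0.2]
opening: 0.816
```

Request:
arm_command --steps '[{"dx":0,"dy":0,"dz":-0.03,"rx":0,"ry":0,"rz":0,"claw":-0.65},{"dx":0,"dy":0,"dz":-0.06,"rx":0,"ry":0,"rz":0,"claw":-0.65},{"dx":0,"dy":0,"dz":-0.06,"rx":0,"ry":0,"rz":0,"claw":-1},{"dx":0,"dy":0,"dz":0,"rx":0,"ry":0,"rz":0,"claw":-1}]'

```text
t: 7.48
eef_pos: [474.1, -323.1, 141.4]
tcp_rot: [3.14, 0.001, 1.537]
ft_force: [0.7, 0.5, -0.6]
opening: 0.968
```

```bash
python3 go.py 448.5 7 140 0 10
```

```text
t 7.47 pos [ 474.1 -323.1  141.4] rpy [1.799e+02 1.000e-01 8.800e+01] open 0.968 F [ 0.7  0.5 -0.6] n 10
rot/row [0.0001 0.     0.0978]
0 [ 0.0411 -0.0046  0.0001]
1 [ 0.0399 -0.0108  0.0001]
2 [ 0.0378 -0.0168  0.0001]
3 [ 0.0348 -0.0224  0.0001]
4 [ 0.0309 -0.0275  0.0001]
5 [ 0.0264 -0.0319  0.0001]
6 [ 0.0212 -0.0356  0.0001]
7 [ 0.0155 -0.0384  0.0002]
8 [ 0.0094 -0.0403  0.0002]
9 [ 0.0032 -0.0413  0.0002]
```

Request:
arm_command --steps '[{"dx":0.041,"dy":-0.005,"dz":0,"rx":0,"ry":0,"rz":0.098,"claw":-1},{"dx":0.04,"dy":-0.011,"dz":0,"rx":0,"ry":0,"rz":0.098,"claw":-1},{"dx":0.038,"dy":-0.017,"dz":0,"rx":0,"ry":0,"rz":0.098,"claw":-1},{"dx":0.035,"dy":-0.022,"dz":0,"rx":0,"ry":0,"rz":0.098,"claw":-1},{"dx":0.031,"dy":-0.0275,"dz":0,"rx":0,"ry":0,"rz":0.098,"claw":-1},{"dx":0.026,"dy":-0.032,"dz":0,"rx":0,"ry":0,"rz":0.098,"claw":-1},{"dx":0.021,"dy":-0.0355,"dz":0,"rx":0,"ry":0,"rz":0.098,"claw":-1},{"dx":0.0155,"dy":-0.038,"dz":0,"rx":0,"ry":0,"rz":0.098,"claw":-1},{"dx":0.009,"dy":-0.04,"dz":0,"rx":0,"ry":0,"rz":0.098,"claw":-1},{"dx":0.003,"dy":-0.02,"dz":0,"rx":0,"ry":0,"rz":0.06,"claw":-1}]'

```text
t: 8.72
eef_pos: [453.1, -0.6, 132.8]
tcp_rot: [-3.139, 0.009, 0.005]
ft_force: [0.3, -0.2, 0.1]
opening: 1.001
```

```bash
python3 go.py 448.5 7 130 0 1
```

```text
t 8.72 pos [453.1  -0.6 132.8] rpy [-179.9    0.5    0.3] open 1.001 F [ 0.3 -0.2  0.1] n 1
rot/row [-0.0016  0.0056  0.0034]
0 [-0.0056 -0.0095  0.0035]
```

Request:
arm_command --steps '[{"dx":-0.004,"dy":-0.006,"dz":0,"rx":0,"ry":0.005,"rz":0,"claw":-1},{"dx":0,"dy":0,"dz":0,"rx":0,"ry":0,"rz":0,"claw":-1},{"dx":0,"dy":0,"dz":0,"rx":0,"ry":0,"rz":0,"claw":-1}]'

```text
t: 9.1
eef_pos: [448.9, 4.4, 131.4]
tcp_rot: [-3.139, 0.003, 0.011]
ft_force: [0.3, 0.7, 0.2]
opening: 1.0
```

```bash
python3 go.py 448.5 7 33 0 1
```

```text
t 9.1 pos [448.9   4.4 131.4] rpy [-179.8    0.2    0.6] open 1.0 F [0.3 0.7 0.2] n 1
rot/row [-0.0017  0.0018  0.0068]
0 [-0.0002 -0.0029  0.123 ]
```

Request:
arm_command --steps '[{"dx":0,"dy":-0.003,"dz":0.035,"rx":-0.001,"ry":0.002,"rz":0.006,"claw":-1},{"dx":0,"dy":0,"dz":0.04,"rx":0,"ry":0,"rz":0,"claw":-1},{"dx":0,"dy":0,"dz":0.035,"rx":0,"ry":0,"rz":0,"claw":-1},{"dx":0,"dy":0,"dz":0.01,"rx":0,"ry":0,"rz":0,"claw":-1},{"dx":0,"dy":0,"dz":0,"rx":0,"ry":0,"rz":0,"claw":-1}]'

```text
t: 9.72
eef_pos: [450.4, 4.0, 33.6]
tcp_rot: [-3.141, -0.003, 0.001]
ft_force: [0.1, 0.3, -1.1]
opening: 1.0
```

```bash
python3 go.py 448.5 7 33 0 1
```

```text
t 9.72 pos [450.4   4.   33.6] rpy [-1.8e+02 -2.0e-01  1.0e-01] open 1.0 F [ 0.1  0.3 -1.1] n 1
rot/row [-0.0003 -0.0022  0.0008]
0 [-0.0024 -0.0038  0.0007]
```

Request:
arm_command --steps '[{"dx":-0.0025,"dy":-0.004,"dz":0.0007,"rx":0,"ry":-0.002,"rz":0,"claw":-1},{"dx":0,"dy":0,"dz":0,"rx":0,"ry":0,"rz":0,"claw":1},{"dx":0,"dy":0,"dz":0,"rx":0,"ry":0,"rz":0,"claw":1},{"dx":0,"dy":0,"dz":0,"rx":0,"ry":0,"rz":0,"claw":1},{"dx":0,"dy":0,"dz":0,"rx":0,"ry":0,"rz":0,"claw":1},{"dx":0,"dy":0,"dz":0,"rx":0,"ry":0,"rz":0,"claw":1},{"dx":0,"dy":0,"dz":0,"rx":0,"ry":0,"rz":0,"claw":1}]'

```text
t: 10.6
eef_pos: [449.5, 7.1, 35.5]
tcp_rot: [3.141, -0.005, 0.002]
ft_force: [-0.1, -0.1, 1.1]
opening: 0.584
```

```bash
python3 go.py 448.5 7 33 0 1
```

```text
t 10.6 pos [449.5   7.1  35.5] rpy [ 1.8e+02 -3.0e-01  1.0e-01] open 0.584 F [-0.1 -0.1  1.1] n 1
rot/row [ 0.0001 -0.0029  0.001 ]
0 [-0.0013  0.0002  0.0031]
```

Request:
arm_command --steps '[{"dx":0,"dy":0,"dz":-0.03,"rx":0,"ry":-0.002,"rz":0,"claw":1},{"dx":0,"dy":0,"dz":-0.05,"rx":0,"ry":0,"rz":0,"claw":1},{"dx":0,"dy":0,"dz":-0.05,"rx":0,"ry":0,"rz":0,"claw":1},{"dx":0,"dy":0,"dz":0,"rx":0,"ry":0,"rz":0,"claw":1}]'

```text
t: 11.1
eef_pos: [448.8, 7.2, 141.6]
tcp_rot: [-3.141, 0.002, 0.002]
ft_force: [0.4, -0.2, -2.1]
opening: 0.585
```

```bash
python3 go.py 386.5 -318 135 -2
```

```text
t 11.1 pos [448.8   7.2 141.6] rpy [-1.8e+02  1.0e-01  1.0e-01] open 0.585 F [ 0.4 -0.2 -2.1] n 6
rot/row [-0.      0.0002  0.0039]
0 [-0.0131  0.0677  0.0014]
1 [-0.0127  0.0678  0.0014]
2 [-0.0122  0.0679  0.0014]
3 [-0.0118  0.068   0.0014]
4 [-0.0114  0.068   0.0014]
5 [-0.011   0.0681  0.0014]
```

Request:
arm_command --steps '[{"dx":-0.008,"dy":0.04,"dz":0,"rx":0,"ry":0,"rz":0.004,"claw":1},{"dx":-0.013,"dy":0.065,"dz":0,"rx":0,"ry":0,"rz":0.004,"claw":1},{"dx":-0.012,"dy":0.068,"dz":0,"rx":0,"ry":0,"rz":0.004,"claw":1},{"dx":-0.012,"dy":0.068,"dz":0,"rx":0,"ry":0,"rz":0.004,"claw":1},{"dx":-0.011,"dy":0.068,"dz":0,"rx":0,"ry":0,"rz":0.004,"claw":1},{"dx":-0.009,"dy":0.05,"dz":0,"rx":0,"ry":0,"rz":0.002,"claw":1},{"dx":-0.004,"dy":0.02,"dz":0,"rx":0,"ry":0,"rz":0,"claw":1},{"dx":0,"dy":0,"dz":0,"rx":0,"ry":0,"rz":0,"claw":1}]'

```text
t: 12.1
eef_pos: [384.5, -302.0, 133.3]
tcp_rot: [-3.135, 0.009, -0.032]
ft_force: [0.3, 0.2, -2.1]
opening: 0.584
```

```bash
python3 go.py 386.5 -318 23.5 -2 1
```

```text
t 12.1 pos [ 384.5 -302.   133.3] rpy [-179.6    0.5   -1.9] open 0.584 F [ 0.3  0.2 -2.1] n 1
rot/row [-0.0041  0.0059  0.0016]
0 [0.0044 0.0207 0.1371]
```

Request:
arm_command --steps '[{"dx":0.003,"dy":0.02,"dz":0,"rx":-0.004,"ry":0.006,"rz":0,"claw":1},{"dx":0,"dy":0,"dz":0.035,"rx":0,"ry":0,"rz":0,"claw":1},{"dx":0,"dy":0,"dz":0.05,"rx":0,"ry":0,"rz":0,"claw":1},{"dx":0,"dy":0,"dz":0.025,"rx":0,"ry":0,"rz":0,"claw":1},{"dx":0,"dy":0,"dz":0,"rx":0,"ry":0,"rz":0,"claw":1}]'

```text
t: 12.72
eef_pos: [389.6, -316.6, 43.1]
tcp_rot: [3.139, -0.003, -0.026]
ft_force: [0.2, 0.1, -0.1]
opening: 0.584
```

```bash
python3 go.py 386.5 -318 23.5 -2 1
```

```text
t 12.72 pos [ 389.6 -316.6   43.1] rpy [179.9  -0.2  -1.5] open 0.584 F [ 0.2  0.1 -0.1] n 1
rot/row [ 0.0014 -0.0022  0.0059]
0 [-0.0039  0.0018  0.0245]
```

Request:
arm_command --steps '[{"dx":-0.004,"dy":0.002,"dz":0.01,"rx":0.001,"ry":-0.002,"rz":0,"claw":1},{"dx":0,"dy":0,"dz":0.007,"rx":0,"ry":0,"rz":0,"claw":1},{"dx":0,"dy":0,"dz":0.003,"rx":0,"ry":0,"rz":0,"claw":1},{"dx":0,"dy":0,"dz":0.001,"rx":0,"ry":0,"rz":0,"claw":1}]'

```text
t: 13.22
eef_pos: [387.5, -318.7, 27.4]
tcp_rot: [3.138, -0.003, -0.024]
ft_force: [0.2, 0.0, -1.6]
opening: 0.583
```

```bash
python3 go.py 386.5 -318 23.5 -2 1
```

```text
t 13.22 pos [ 387.5 -318.7   27.4] rpy [179.8  -0.2  -1.4] open 0.583 F [ 0.2  0.  -1.6] n 1
rot/row [ 0.0021 -0.0018  0.0067]
0 [-0.0013 -0.0008  0.0048]
```

Request:
arm_command --steps '[{"dx":0,"dy":0,"dz":0.003,"rx":0.002,"ry":-0.002,"rz":0,"claw":1},{"dx":0,"dy":0,"dz":0.0015,"rx":0,"ry":0,"rz":0,"claw":1},{"dx":0,"dy":0,"dz":0,"rx":0,"ry":0,"rz":0,"claw":1}]'

```text
t: 13.6
eef_pos: [387.6, -318.9, 23.9]
tcp_rot: [3.141, -0.0, -0.024]
ft_force: [-0.6, 0.1, -1.7]
opening: 0.586
```

```bash
python3 go.py 386.5 -318 23.5 -2 1
```

```text
t 13.6 pos [ 387.6 -318.9   23.9] rpy [180.   -0.   -1.4] open 0.586 F [-0.6  0.1 -1.7] n 1
rot/row [ 0.0003 -0.      0.0067]
0 [-0.0015 -0.0011  0.0005]
```

Request:
arm_command --steps '[{"dx":0,"dy":0,"dz":0.0015,"rx":0,"ry":0,"rz":0,"claw":1},{"dx":0,"dy":0,"dz":0.0005,"rx":0,"ry":0,"rz":0,"claw":1}]'

```text
t: 13.85
eef_pos: [387.7, -319.0, 23.5]
tcp_rot: [3.141, -0.001, -0.024]
ft_force: [-1.2, 1.2, 6.3]
opening: 0.585
```

Request:
arm_command --steps '[{"dx":0,"dy":0,"dz":0,"rx":0,"ry":0,"rz":0,"claw":-0.6},{"dx":0,"dy":0,"dz":0,"rx":0,"ry":0,"rz":0,"claw":-0.6},{"dx":0,"dy":0,"dz":0,"rx":0,"ry":0,"rz":0,"claw":-0.6},{"dx":0,"dy":0,"dz":-0.03,"rx":0,"ry":0,"rz":0,"claw":-0.6},{"dx":0,"dy":0,"dz":-0.06,"rx":0,"ry":0,"rz":0,"claw":-0.6},{"dx":0,"dy":0,"dz":-0.06,"rx":0,"ry":0,"rz":0,"claw":-1},{"dx":0,"dy":0,"dz":-0.01,"rx":0,"ry":0,"rz":0,"claw":-1}]'

```text
t: 14.72
eef_pos: [387.5, -318.8, 154.0]
tcp_rot: [-3.141, 0.001, -0.024]
ft_force: [-0.2, 0.6, -1.4]
opening: 0.955
```

```bash
python3 go.py 683.4 122.8 145 0
```

```text
t 14.72 pos [ 387.5 -318.8  154. ] rpy [-1.8e+02  1.0e-01 -1.4e+00] open 0.955 F [-0.2  0.6 -1.4] n 10
rot/row [-0.      0.0001 -0.0016]
0 [ 0.0356 -0.0561  0.0011]
1 [ 0.0358 -0.056   0.0011]
2 [ 0.0359 -0.0559  0.0011]
3 [ 0.036  -0.0558  0.0011]
4 [ 0.0362 -0.0557  0.0011]
5 [ 0.0363 -0.0556  0.0011]
6 [ 0.0365 -0.0556  0.0011]
7 [ 0.0366 -0.0555  0.0011]
8 [ 0.0367 -0.0554  0.0011]
9 [ 0.0369 -0.0553  0.0011]
```

Request:
arm_command --steps '[{"dx":0.036,"dy":-0.056,"dz":0,"rx":0,"ry":0,"rz":-0.0016,"claw":-1},{"dx":0.036,"dy":-0.056,"dz":0,"rx":0,"ry":0,"rz":-0.0016,"claw":-1},{"dx":0.036,"dy":-0.056,"dz":0,"rx":0,"ry":0,"rz":-0.0016,"claw":-1},{"dx":0.036,"dy":-0.056,"dz":0,"rx":0,"ry":0,"rz":-0.0016,"claw":-1},{"dx":0.036,"dy":-0.056,"dz":0,"rx":0,"ry":0,"rz":-0.0016,"claw":-1},{"dx":0.036,"dy":-0.056,"dz":0,"rx":0,"ry":0,"rz":-0.0016,"claw":-1},{"dx":0.036,"dy":-0.056,"dz":0,"rx":0,"ry":0,"rz":-0.0016,"claw":-1},{"dx":0.036,"dy":-0.056,"dz":0,"rx":0,"ry":0,"rz":-0.0016,"claw":-1},{"dx":0.036,"dy":-0.055,"dz":0,"rx":0,"ry":0,"rz":-0.0016,"claw":-1},{"dx":0.024,"dy":-0.036,"dz":0,"rx":0,"ry":0,"rz":-0.0016,"claw":-1}]'

```text
t: 15.98
eef_pos: [678.1, 120.0, 143.9]
tcp_rot: [-3.141, 0.011, -0.004]
ft_force: [0.5, -0.3, 0.1]
opening: 1.0
```

```bash
python3 go.py 683.4 122.8 145 0
```

```text
t 15.97 pos [678.1 120.  143.9] rpy [-180.     0.6   -0.2] open 1.0 F [ 0.5 -0.3  0.1] n 1
rot/row [-0.0005  0.0067 -0.0027]
0 [ 0.0066 -0.0035 -0.0015]
```

Request:
arm_command --steps '[{"dx":0.003,"dy":0,"dz":0,"rx":0,"ry":0.006,"rz":0,"claw":-1},{"dx":0,"dy":0,"dz":0,"rx":0,"ry":0,"rz":0,"claw":-1}]'

```text
t: 16.23
eef_pos: [680.1, 121.5, 140.7]
tcp_rot: [-3.141, 0.004, -0.002]
ft_force: [0.2, 0.2, 0.3]
opening: 1.0
```

```bash
python3 go.py 683.4 122.8 29 0 1
```

```text
t 16.23 pos [680.1 121.5 140.7] rpy [-1.8e+02  2.0e-01 -1.0e-01] open 1.0 F [0.2 0.2 0.3] n 1
rot/row [-0.0003  0.0026 -0.0011]
0 [ 0.0047 -0.0016  0.1397]
```

Request:
arm_command --steps '[{"dx":0.0045,"dy":-0.0016,"dz":0.035,"rx":0,"ry":0.002,"rz":0,"claw":-1},{"dx":0,"dy":0,"dz":0.05,"rx":0,"ry":0,"rz":0,"claw":-1},{"dx":0,"dy":0,"dz":0.04,"rx":0,"ry":0,"rz":0,"claw":-1},{"dx":0,"dy":0,"dz":0.006,"rx":0,"ry":0,"rz":0,"claw":-1},{"dx":0,"dy":0,"dz":0,"rx":0,"ry":0,"rz":0,"claw":-1}]'

```text
t: 16.85
eef_pos: [682.0, 116.9, 34.4]
tcp_rot: [3.142, 0.001, -0.007]
ft_force: [0.1, 0.7, 0.7]
opening: 0.999
```

```bash
python3 go.py 683.4 122.8 29 0 1
```

```text
t 16.85 pos [682.  116.9  34.4] rpy [ 1.8e+02  1.0e-01 -4.0e-01] open 0.999 F [0.1 0.7 0.7] n 1
rot/row [ 0.      0.0007 -0.0047]
0 [ 0.0017 -0.0073  0.0067]
```

Request:
arm_command --steps '[{"dx":0.0017,"dy":-0.0073,"dz":0.006,"rx":0,"ry":0,"rz":-0.004,"claw":-1},{"dx":0,"dy":0,"dz":0.0015,"rx":0,"ry":0,"rz":0,"claw":-1},{"dx":0,"dy":0,"dz":0.001,"rx":0,"ry":0,"rz":0,"claw":-1}]'

```text
t: 17.23
eef_pos: [684.7, 123.0, 30.4]
tcp_rot: [-3.141, -0.003, -0.001]
ft_force: [-0.3, 0.1, -0.1]
opening: 1.001
```

```bash
python3 go.py 683.4 122.8 29 0 1
```

```text
t 17.23 pos [684.7 123.   30.4] rpy [-1.8e+02 -2.0e-01 -1.0e-01] open 1.001 F [-0.3  0.1 -0.1] n 1
rot/row [-0.0002 -0.0021 -0.0006]
0 [-0.0016  0.0002  0.0018]
```

Request:
arm_command --steps '[{"dx":-0.001,"dy":0,"dz":0.002,"rx":0,"ry":-0.002,"rz":0,"claw":1},{"dx":0,"dy":0,"dz":0.0005,"rx":0,"ry":0,"rz":0,"claw":1},{"dx":0,"dy":0,"dz":0.0005,"rx":0,"ry":0,"rz":0,"claw":1},{"dx":0,"dy":0,"dz":0,"rx":0,"ry":0,"rz":0,"claw":1},{"dx":0,"dy":0,"dz":0,"rx":0,"ry":0,"rz":0,"claw":1},{"dx":0,"dy":0,"dz":0,"rx":0,"ry":0,"rz":0,"claw":1},{"dx":0,"dy":0,"dz":0,"rx":0,"ry":0,"rz":0,"claw":1}]'

```text
t: 18.1
eef_pos: [684.0, 123.0, 28.3]
tcp_rot: [-3.141, -0.0, -0.001]
ft_force: [-0.9, 0.1, 0.2]
opening: 0.515
```

```bash
python3 go.py 683.4 122.8 29 0 1
```

```text
t 18.1 pos [684.  123.   28.3] rpy [-180.   -0.   -0.] open 0.515 F [-0.9  0.1  0.2] n 1
rot/row [-0.0002 -0.0003 -0.0005]
0 [-0.0007  0.0003 -0.0008]
```

Request:
arm_command --steps '[{"dx":0,"dy":0,"dz":-0.03,"rx":0,"ry":0,"rz":0,"claw":1},{"dx":0,"dy":0,"dz":-0.06,"rx":0,"ry":0,"rz":0,"claw":1},{"dx":0,"dy":0,"dz":-0.06,"rx":0,"ry":0,"rz":0,"claw":1},{"dx":0,"dy":0,"dz":-0.01,"rx":0,"ry":0,"rz":0,"claw":1}]'

```text
t: 18.6
eef_pos: [682.9, 122.9, 157.4]
tcp_rot: [-3.142, 0.004, -0.001]
ft_force: [0.4, 0.0, -1.8]
opening: 0.518
```

```bash
python3 go.py 563 -324 145 -2 9
```

```text
t 18.6 pos [682.9 122.9 157.4] rpy [-1.8e+02  3.0e-01 -1.0e-01] open 0.518 F [ 0.4  0.  -1.8] n 9
rot/row [0.     0.0003 0.0024]
0 [-0.0166  0.0621  0.0018]
1 [-0.0164  0.0621  0.0018]
2 [-0.0161  0.0622  0.0018]
3 [-0.0159  0.0623  0.0018]
4 [-0.0157  0.0623  0.0018]
5 [-0.0154  0.0624  0.0018]
6 [-0.0152  0.0624  0.0017]
7 [-0.0149  0.0625  0.0017]
8 [-0.0147  0.0626  0.0017]
```

Request:
arm_command --steps '[{"dx":-0.01,"dy":0.04,"dz":0,"rx":0,"ry":0,"rz":0.0024,"claw":1},{"dx":-0.0165,"dy":0.062,"dz":0,"rx":0,"ry":0,"rz":0.0024,"claw":1},{"dx":-0.016,"dy":0.062,"dz":0,"rx":0,"ry":0,"rz":0.0024,"claw":1},{"dx":-0.016,"dy":0.062,"dz":0,"rx":0,"ry":0,"rz":0.0024,"claw":1},{"dx":-0.016,"dy":0.062,"dz":0,"rx":0,"ry":0,"rz":0.0024,"claw":1},{"dx":-0.0155,"dy":0.062,"dz":0,"rx":0,"ry":0,"rz":0.0024,"claw":1},{"dx":-0.015,"dy":0.062,"dz":0,"rx":0,"ry":0,"rz":0.0024,"claw":1},{"dx":-0.015,"dy":0.062,"dz":0,"rx":0,"ry":0,"rz":0.0024,"claw":1},{"dx":-0.012,"dy":0.05,"dz":0,"rx":0,"ry":0,"rz":0.002,"claw":1},{"dx":-0.005,"dy":0.02,"dz":0,"rx":0,"ry":0,"rz":0.001,"claw":1}]'

```text
t: 19.85
eef_pos: [557.8, -320.5, 145.5]
tcp_rot: [-3.136, 0.02, -0.034]
ft_force: [0.3, 0.9, -2.2]
opening: 0.516
```

```bash
python3 go.py 563 -324 145 -2 1
```

```text
t 19.85 pos [ 557.8 -320.5  145.5] rpy [-179.7    1.1   -1.9] open 0.516 F [ 0.3  0.9 -2.2] n 1
rot/row [-0.0036  0.0126  0.0007]
0 [0.0066 0.0042 0.0005]
```

Request:
arm_command --steps '[{"dx":0.006,"dy":0,"dz":0,"rx":-0.003,"ry":0.012,"rz":0,"claw":1},{"dx":0,"dy":0,"dz":0,"rx":0,"ry":0,"rz":0,"claw":1},{"dx":0,"dy":0,"dz":0,"rx":0,"ry":0,"rz":0,"claw":1}]'

```text
t: 20.23
eef_pos: [563.1, -318.4, 143.9]
tcp_rot: [-3.139, 0.002, -0.033]
ft_force: [-0.9, -0.9, -1.7]
opening: 0.517
```

```bash
python3 go.py 563 -324 35 -2 1
```

```text
t 20.23 pos [ 563.1 -318.4  143.9] rpy [-1.798e+02  1.000e-01 -1.900e+00] open 0.517 F [-0.9 -0.9 -1.7] n 1
rot/row [-0.0017  0.001   0.0012]
0 [0.0004 0.0074 0.1361]
```

Request:
arm_command --steps '[{"dx":0,"dy":0.007,"dz":0.03,"rx":-0.001,"ry":0.001,"rz":0,"claw":1},{"dx":0,"dy":0,"dz":0.05,"rx":0,"ry":0,"rz":0,"claw":1},{"dx":0,"dy":0,"dz":0.04,"rx":0,"ry":0,"rz":0,"claw":1},{"dx":0,"dy":0,"dz":0.01,"rx":0,"ry":0,"rz":0,"claw":1},{"dx":0,"dy":0,"dz":0,"rx":0,"ry":0,"rz":0,"claw":1}]'

```text
t: 20.85
eef_pos: [566.0, -319.7, 39.5]
tcp_rot: [3.141, -0.003, -0.027]
ft_force: [0.5, -0.5, -1.6]
opening: 0.515
```

```bash
python3 go.py 563 -324 17 -2 1
```

```text
t 20.85 pos [ 566.  -319.7   39.5] rpy [180.   -0.2  -1.5] open 0.515 F [ 0.5 -0.5 -1.6] n 1
rot/row [ 0.0004 -0.002   0.0052]
0 [-0.0037  0.0055  0.0281]
```

Request:
arm_command --steps '[{"dx":-0.003,"dy":0.0055,"dz":0.012,"rx":0,"ry":-0.002,"rz":0,"claw":1},{"dx":0,"dy":0,"dz":0.008,"rx":0,"ry":0,"rz":0,"claw":1},{"dx":0,"dy":0,"dz":0.003,"rx":0,"ry":0,"rz":0,"claw":1},{"dx":0,"dy":0,"dz":0,"rx":0,"ry":0,"rz":0,"claw":1}]'

```text
t: 21.35
eef_pos: [564.6, -325.0, 22.8]
tcp_rot: [3.139, -0.003, -0.026]
ft_force: [-0.2, 0.8, -2.0]
opening: 0.519
```

```bash
python3 go.py 563 -324 16.3 -2 1
```

```text
t 21.35 pos [ 564.6 -325.    22.8] rpy [179.8  -0.2  -1.5] open 0.519 F [-0.2  0.8 -2. ] n 1
rot/row [ 0.0019 -0.0021  0.0054]
0 [-0.002  -0.0012  0.0081]
```

Request:
arm_command --steps '[{"dx":-0.001,"dy":-0.001,"dz":0.005,"rx":0.001,"ry":-0.002,"rz":0,"claw":1},{"dx":0,"dy":0,"dz":0.0025,"rx":0,"ry":0,"rz":0,"claw":1},{"dx":0,"dy":0,"dz":0.001,"rx":0,"ry":0,"rz":0,"claw":1},{"dx":0,"dy":0,"dz":0,"rx":0,"ry":0,"rz":0,"claw":1}]'

```text
t: 21.85
eef_pos: [564.0, -324.3, 16.3]
tcp_rot: [3.14, -0.001, -0.026]
ft_force: [-0.2, -0.0, -1.3]
opening: 0.518
```

Request:
arm_command --steps '[{"dx":0,"dy":0,"dz":0.0012,"rx":0,"ry":0,"rz":0,"claw":1},{"dx":0,"dy":0,"dz":0.0005,"rx":0,"ry":0,"rz":0,"claw":1}]'

```text
t: 22.1
eef_pos: [564.0, -324.2, 16.3]
tcp_rot: [3.14, -0.001, -0.026]
ft_force: [-0.5, 0.4, 2.0]
opening: 0.515
```

Request:
arm_command --steps '[{"dx":0,"dy":0,"dz":0,"rx":0,"ry":0,"rz":0,"claw":-0.5},{"dx":0,"dy":0,"dz":0,"rx":0,"ry":0,"rz":0,"claw":-0.5},{"dx":0,"dy":0,"dz":0,"rx":0,"ry":0,"rz":0,"claw":-0.5},{"dx":0,"dy":0,"dz":-0.03,"rx":0,"ry":0,"rz":0,"claw":-0.5},{"dx":0,"dy":0,"dz":-0.06,"rx":0,"ry":0,"rz":0,"claw":-0.5},{"dx":0,"dy":0,"dz":-0.06,"rx":0,"ry":0,"rz":0,"claw":-1},{"dx":0,"dy":0,"dz":-0.02,"rx":0,"ry":0,"rz":0,"claw":-1}]'

```text
t: 22.98
eef_pos: [563.7, -323.9, 153.9]
tcp_rot: [3.141, 0.001, -0.027]
ft_force: [-0.5, -0.5, -0.2]
opening: 0.907
```

```bash
python3 go.py 460.6 136.6 145 -24.8 10
```

```text
t 22.98 pos [ 563.7 -323.9  153.9] rpy [ 1.8e+02  1.0e-01 -1.5e+00] open 0.907 F [-0.5 -0.5 -0.2] n 10
rot/row [0.     0.0001 0.0259]
0 [-0.0144 -0.0572  0.0011]
1 [-0.0167 -0.0566  0.0011]
2 [-0.019  -0.0558  0.0011]
3 [-0.0213 -0.055   0.0011]
4 [-0.0235 -0.0541  0.0011]
5 [-0.0256 -0.0531  0.0011]
6 [-0.0278 -0.052   0.0011]
7 [-0.0299 -0.0509  0.0011]
8 [-0.0319 -0.0496  0.0011]
9 [-0.0339 -0.0483  0.0011]
```

Request:
arm_command --steps '[{"dx":-0.0145,"dy":-0.057,"dz":0,"rx":0,"ry":0,"rz":0.026,"claw":-1},{"dx":-0.017,"dy":-0.0565,"dz":0,"rx":0,"ry":0,"rz":0.026,"claw":-1},{"dx":-0.019,"dy":-0.056,"dz":0,"rx":0,"ry":0,"rz":0.026,"claw":-1},{"dx":-0.021,"dy":-0.055,"dz":0,"rx":0,"ry":0,"rz":0.026,"claw":-1},{"dx":-0.0235,"dy":-0.054,"dz":0,"rx":0,"ry":0,"rz":0.026,"claw":-1},{"dx":-0.0255,"dy":-0.053,"dz":0,"rx":0,"ry":0,"rz":0.026,"claw":-1},{"dx":-0.028,"dy":-0.052,"dz":0,"rx":0,"ry":0,"rz":0.026,"claw":-1},{"dx":-0.03,"dy":-0.051,"dz":0,"rx":0,"ry":0,"rz":0.026,"claw":-1},{"dx":-0.032,"dy":-0.0495,"dz":0,"rx":0,"ry":0,"rz":0.026,"claw":-1},{"dx":-0.022,"dy":-0.03,"dz":0,"rx":0,"ry":0,"rz":0.02,"claw":-1}]'

```text
t: 24.22
eef_pos: [461.1, 131.5, 147.8]
tcp_rot: [3.138, 0.007, -0.443]
ft_force: [0.5, -0.6, -0.2]
opening: 1.0
```

```bash
python3 go.py 460.6 136.6 145 -24.8 1
```

```text
t 24.23 pos [461.1 131.5 147.8] rpy [179.8   0.4 -25.4] open 1.0 F [ 0.5 -0.6 -0.2] n 1
rot/row [ 0.0022  0.0047 -0.0065]
0 [-0.0033 -0.0055  0.0036]
```

Request:
arm_command --steps '[{"dx":0,"dy":-0.001,"dz":0.015,"rx":0.001,"ry":0.004,"rz":-0.004,"claw":-1},{"dx":0,"dy":0,"dz":0.03,"rx":0,"ry":0,"rz":0,"claw":-1},{"dx":0,"dy":0,"dz":0.02,"rx":0,"ry":0,"rz":0,"claw":-1},{"dx":0,"dy":0,"dz":0,"rx":0,"ry":0,"rz":0,"claw":-1}]'

```text
t: 24.72
eef_pos: [459.2, 134.6, 92.3]
tcp_rot: [3.138, 0.004, -0.433]
ft_force: [0.4, 0.2, -0.2]
opening: 0.998
```

```bash
python3 go.py 460.6 136.6 27 -24.8 1
```

```text
t 24.73 pos [459.2 134.6  92.3] rpy [179.8   0.2 -24.8] open 0.998 F [ 0.4  0.2 -0.2] n 1
rot/row [0.0023 0.0025 0.0001]
0 [ 0.0009 -0.0033  0.0816]
```

Request:
arm_command --steps '[{"dx":0.001,"dy":-0.003,"dz":0.03,"rx":0.002,"ry":0.002,"rz":0,"claw":-1},{"dx":0,"dy":0,"dz":0.035,"rx":0,"ry":0,"rz":0,"claw":-1},{"dx":0,"dy":0,"dz":0.015,"rx":0,"ry":0,"rz":0,"claw":-1},{"dx":0,"dy":0,"dz":0.002,"rx":0,"ry":0,"rz":0,"claw":-1},{"dx":0,"dy":0,"dz":0,"rx":0,"ry":0,"rz":0,"claw":-1}]'

```text
t: 25.35
eef_pos: [462.1, 136.5, 27.0]
tcp_rot: [-3.141, -0.001, -0.433]
ft_force: [-0.0, 0.6, 0.5]
opening: 0.998
```

```bash
python3 go.py 460.6 136.6 27 -24.8 1
```

```text
t 25.35 pos [462.1 136.5  27. ] rpy [-1.799e+02 -1.000e-01 -2.480e+01] open 0.998 F [-0.   0.6  0.5] n 1
rot/row [-0.0006 -0.0008 -0.0001]
0 [-0.0017  0.0007  0.    ]
```

Request:
arm_command --steps '[{"dx":-0.0015,"dy":0,"dz":0.0005,"rx":0,"ry":0,"rz":0,"claw":1},{"dx":0,"dy":0,"dz":0.0005,"rx":0,"ry":0,"rz":0,"claw":1},{"dx":0,"dy":0,"dz":0.0005,"rx":0,"ry":0,"rz":0,"claw":1},{"dx":0,"dy":0,"dz":0,"rx":0,"ry":0,"rz":0,"claw":1},{"dx":0,"dy":0,"dz":0,"rx":0,"ry":0,"rz":0,"claw":1},{"dx":0,"dy":0,"dz":0,"rx":0,"ry":0,"rz":0,"claw":1},{"dx":0,"dy":0,"dz":0,"rx":0,"ry":0,"rz":0,"claw":1}]'

```text
t: 26.22
eef_pos: [461.6, 137.1, 27.5]
tcp_rot: [-3.139, -0.004, -0.433]
ft_force: [0.1, 0.7, 1.7]
opening: 0.46
```

```bash
python3 go.py 460.6 136.6 27 -24.8 1
```

```text
t 26.23 pos [461.6 137.1  27.5] rpy [-179.9   -0.2  -24.8] open 0.46 F [0.1 0.7 1.7] n 1
rot/row [-0.0015 -0.0022 -0.0001]
0 [-0.0009  0.0011  0.0006]
```

Request:
arm_command --steps '[{"dx":0,"dy":0,"dz":-0.03,"rx":-0.001,"ry":-0.001,"rz":0,"claw":1},{"dx":0,"dy":0,"dz":-0.05,"rx":0,"ry":0,"rz":0,"claw":1},{"dx":0,"dy":0,"dz":-0.04,"rx":0,"ry":0,"rz":0,"claw":1},{"dx":0,"dy":0,"dz":0,"rx":0,"ry":0,"rz":0,"claw":1}]'

```text
t: 26.72
eef_pos: [460.9, 137.0, 125.2]
tcp_rot: [3.141, 0.0, -0.433]
ft_force: [0.5, 0.3, -2.7]
opening: 0.467
```

```bash
python3 go.py 426.5 318.5 120 -7.4 4
```

```text
t 26.73 pos [460.9 137.  125.2] rpy [180.    0.  -24.8] open 0.467 F [ 0.5  0.3 -2.7] n 4
rot/row [ 0.0001  0.     -0.0484]
0 [-0.0336 -0.047   0.0016]
1 [-0.0299 -0.0494  0.0016]
2 [-0.0261 -0.0515  0.0016]
3 [-0.0221 -0.0533  0.0016]
```

Request:
arm_command --steps '[{"dx":-0.025,"dy":-0.035,"dz":0,"rx":0,"ry":0,"rz":-0.035,"claw":1},{"dx":-0.03,"dy":-0.049,"dz":0,"rx":0,"ry":0,"rz":-0.05,"claw":1},{"dx":-0.027,"dy":-0.051,"dz":0,"rx":0,"ry":0,"rz":-0.05,"claw":1},{"dx":-0.022,"dy":-0.05,"dz":0,"rx":0,"ry":0,"rz":-0.04,"claw":1},{"dx":-0.008,"dy":-0.02,"dz":0,"rx":0,"ry":0,"rz":-0.01,"claw":1},{"dx":0,"dy":0,"dz":0,"rx":0,"ry":0,"rz":0,"claw":1}]'

```text
t: 27.48
eef_pos: [422.6, 324.7, 118.3]
tcp_rot: [3.137, 0.007, -0.136]
ft_force: [0.8, 0.4, -1.1]
opening: 0.462
```

```bash
python3 go.py 426.5 318.5 40 -7.4 1
```

```text
t 27.48 pos [422.6 324.7 118.3] rpy [179.7   0.4  -7.8] open 0.462 F [ 0.8  0.4 -1.1] n 1
rot/row [ 0.0032  0.0043 -0.0045]
0 [0.0066 0.0065 0.0978]
```

Request:
arm_command --steps '[{"dx":0.0045,"dy":0.008,"dz":0.03,"rx":0.003,"ry":0.004,"rz":-0.004,"claw":1},{"dx":0,"dy":0,"dz":0.04,"rx":0,"ry":0,"rz":0,"claw":1},{"dx":0,"dy":0,"dz":0.02,"rx":0,"ry":0,"rz":0,"claw":1},{"dx":0,"dy":0,"dz":0,"rx":0,"ry":0,"rz":0,"claw":1}]'

```text
t: 27.98
eef_pos: [425.9, 312.6, 43.1]
tcp_rot: [3.14, 0.002, -0.136]
ft_force: [-0.0, 0.4, -1.0]
opening: 0.461
```

```bash
python3 go.py 426.5 318.5 15.5 -7.4 1
```

```text
t 27.98 pos [425.9 312.6  43.1] rpy [ 1.799e+02  1.000e-01 -7.800e+00] open 0.461 F [-0.   0.4 -1. ] n 1
rot/row [ 0.0013  0.0011 -0.0046]
0 [-0.0002 -0.0074  0.0344]
```

Request:
arm_command --steps '[{"dx":0,"dy":-0.007,"dz":0.015,"rx":0.001,"ry":0.001,"rz":-0.004,"claw":1},{"dx":0,"dy":0,"dz":0.011,"rx":0,"ry":0,"rz":0,"claw":1},{"dx":0,"dy":0,"dz":0.003,"rx":0,"ry":0,"rz":0,"claw":1},{"dx":0,"dy":0,"dz":0,"rx":0,"ry":0,"rz":0,"claw":1}]'

```text
t: 28.48
eef_pos: [427.7, 317.8, 19.5]
tcp_rot: [-3.141, -0.001, -0.131]
ft_force: [-0.5, -0.2, -1.6]
opening: 0.463
```

```bash
python3 go.py 426.5 318.5 15.5 -7.4 1
```

```text
t 28.48 pos [427.7 317.8  19.5] rpy [-1.8e+02 -1.0e-01 -7.5e+00] open 0.463 F [-0.5 -0.2 -1.6] n 1
rot/row [-0.0004 -0.0008 -0.0015]
0 [-0.0016 -0.0007  0.005 ]
```

Request:
arm_command --steps '[{"dx":0,"dy":0,"dz":0.003,"rx":0,"ry":-0.001,"rz":0,"claw":1},{"dx":0,"dy":0,"dz":0.0015,"rx":0,"ry":0,"rz":0,"claw":1},{"dx":0,"dy":0,"dz":0.0,"rx":0,"ry":0,"rz":0,"claw":1}]'

```text
t: 28.85
eef_pos: [427.8, 318.0, 16.2]
tcp_rot: [-3.14, -0.0, -0.131]
ft_force: [0.0, -0.6, -1.4]
opening: 0.457
```

Request:
arm_command --steps '[{"dx":0,"dy":0,"dz":0.0012,"rx":0,"ry":0,"rz":0,"claw":1},{"dx":0,"dy":0,"dz":0.0006,"rx":0,"ry":0,"rz":0,"claw":1}]'

```text
t: 29.1
eef_pos: [427.9, 318.1, 15.5]
tcp_rot: [-3.14, -0.001, -0.131]
ft_force: [-1.9, -2.0, 10.7]
opening: 0.459
```

Firm contact at the expected height; release.

Request:
arm_command --steps '[{"dx":0,"dy":0,"dz":0,"rx":0,"ry":0,"rz":0,"claw":-0.4},{"dx":0,"dy":0,"dz":0,"rx":0,"ry":0,"rz":0,"claw":-0.4},{"dx":0,"dy":0,"dz":0,"rx":0,"ry":0,"rz":0,"claw":-0.4},{"dx":0,"dy":0,"dz":-0.03,"rx":0,"ry":0,"rz":0,"claw":-0.4},{"dx":0,"dy":0,"dz":-0.06,"rx":0,"ry":0,"rz":0,"claw":-0.4},{"dx":0,"dy":0,"dz":-0.06,"rx":0,"ry":0,"rz":0,"claw":-1},{"dx":0,"dy":0,"dz":-0.02,"rx":0,"ry":0,"rz":0,"claw":-1}]'

```text
t: 29.98
eef_pos: [427.4, 317.6, 154.1]
tcp_rot: [3.141, 0.002, -0.131]
ft_force: [0.0, -0.0, -0.8]
opening: 0.856
```

```bash
python3 go.py 440.1 -112.2 145 18.2 10
```

```text
t 29.98 pos [427.4 317.6 154.1] rpy [ 1.8e+02  1.0e-01 -7.5e+00] open 0.856 F [ 0.  -0.  -0.8] n 10
rot/row [-0.      0.0001 -0.0286]
0 [0.0086 0.0531 0.0011]
1 [0.0062 0.0534 0.0011]
2 [0.0038 0.0536 0.0011]
3 [0.0014 0.0537 0.0011]
4 [-0.001   0.0537  0.0011]
5 [-0.0034  0.0536  0.0011]
6 [-0.0058  0.0534  0.0011]
7 [-0.0082  0.0531  0.0011]
8 [-0.0106  0.0527  0.0011]
9 [-0.0129  0.0522  0.0011]
```

Request:
arm_command --steps '[{"dx":0.0085,"dy":0.053,"dz":0,"rx":0,"ry":0,"rz":-0.0285,"claw":-1},{"dx":0.006,"dy":0.0535,"dz":0,"rx":0,"ry":0,"rz":-0.0285,"claw":-1},{"dx":0.004,"dy":0.0535,"dz":0,"rx":0,"ry":0,"rz":-0.0285,"claw":-1},{"dx":0.0015,"dy":0.0535,"dz":0,"rx":0,"ry":0,"rz":-0.0285,"claw":-1},{"dx":-0.001,"dy":0.0535,"dz":0,"rx":0,"ry":0,"rz":-0.0285,"claw":-1},{"dx":-0.0035,"dy":0.0535,"dz":0,"rx":0,"ry":0,"rz":-0.0285,"claw":-1},{"dx":-0.006,"dy":0.0535,"dz":0,"rx":0,"ry":0,"rz":-0.0285,"claw":-1},{"dx":-0.008,"dy":0.053,"dz":0,"rx":0,"ry":0,"rz":-0.0285,"claw":-1},{"dx":-0.0105,"dy":0.0525,"dz":0,"rx":0,"ry":0,"rz":-0.0285,"claw":-1},{"dx":-0.009,"dy":0.035,"dz":0,"rx":0,"ry":0,"rz":-0.02,"claw":-1}]'

```text
t: 31.22
eef_pos: [443.1, -108.1, 155.7]
tcp_rot: [-3.142, -0.005, 0.322]
ft_force: [0.9, -0.5, 0.4]
opening: 0.996
```

```bash
python3 go.py 440.1 -112.2 90 18.2 1
```

```text
t 31.23 pos [ 443.1 -108.1  155.7] rpy [-180.    -0.3   18.4] open 0.996 F [ 0.9 -0.5  0.4] n 1
rot/row [-0.     -0.0032  0.0025]
0 [-0.0056  0.0036  0.0821]
```

Request:
arm_command --steps '[{"dx":-0.004,"dy":0,"dz":0.03,"rx":0,"ry":-0.003,"rz":0,"claw":-1},{"dx":0,"dy":0,"dz":0.04,"rx":0,"ry":0,"rz":0,"claw":-1},{"dx":0,"dy":0,"dz":0.015,"rx":0,"ry":0,"rz":0,"claw":-1},{"dx":0,"dy":0,"dz":0,"rx":0,"ry":0,"rz":0,"claw":-1}]'

```text
t: 31.72
eef_pos: [440.7, -111.9, 86.7]
tcp_rot: [3.14, -0.002, 0.318]
ft_force: [0.9, 0.1, 0.8]
opening: 1.001
```

```bash
python3 go.py 440.1 -112.2 23 18.2 1
```

```text
t 31.73 pos [ 440.7 -111.9   86.7] rpy [ 1.799e+02 -1.000e-01  1.820e+01] open 1.001 F [0.9 0.1 0.8] n 1
rot/row [ 0.0009 -0.0011  0.0003]
0 [-0.001   0.0001  0.0796]
```

Request:
arm_command --steps '[{"dx":-0.001,"dy":0,"dz":0.03,"rx":0.001,"ry":-0.001,"rz":0,"claw":-1},{"dx":0,"dy":0,"dz":0.03,"rx":0,"ry":0,"rz":0,"claw":-1},{"dx":0,"dy":0,"dz":0.012,"rx":0,"ry":0,"rz":0,"claw":-1},{"dx":0,"dy":0,"dz":0.003,"rx":0,"ry":0,"rz":0,"claw":-1},{"dx":0,"dy":0,"dz":0,"rx":0,"ry":0,"rz":0,"claw":-1}]'

```text
t: 32.35
eef_pos: [442.9, -112.5, 29.5]
tcp_rot: [3.137, -0.005, 0.32]
ft_force: [0.8, -0.7, -1.4]
opening: 0.999
```

```bash
python3 go.py 440.1 -112.2 23 18.2 1
```

```text
t 32.35 pos [ 442.9 -112.5   29.5] rpy [179.8  -0.3  18.3] open 0.999 F [ 0.8 -0.7 -1.4] n 1
rot/row [ 0.0027 -0.0034  0.0013]
0 [-0.0032 -0.0015  0.0081]
```

Request:
arm_command --steps '[{"dx":-0.003,"dy":-0.0015,"dz":0.006,"rx":0.002,"ry":-0.003,"rz":0,"claw":-1},{"dx":0,"dy":0,"dz":0.003,"rx":0,"ry":0,"rz":0,"claw":-1},{"dx":0,"dy":0,"dz":0.0015,"rx":0,"ry":0,"rz":0,"claw":1},{"dx":0,"dy":0,"dz":0.0005,"rx":0,"ry":0,"rz":0,"claw":1},{"dx":0,"dy":0,"dz":0,"rx":0,"ry":0,"rz":0,"claw":1},{"dx":0,"dy":0,"dz":0,"rx":0,"ry":0,"rz":0,"claw":1},{"dx":0,"dy":0,"dz":0,"rx":0,"ry":0,"rz":0,"claw":1},{"dx":0,"dy":0,"dz":0,"rx":0,"ry":0,"rz":0,"claw":1},{"dx":0,"dy":0,"dz":0,"rx":0,"ry":0,"rz":0,"claw":1}]'

```text
t: 33.48
eef_pos: [440.7, -112.4, 21.4]
tcp_rot: [3.139, -0.002, 0.32]
ft_force: [-0.2, 0.2, -0.3]
opening: 0.483
```

```bash
python3 go.py 440.1 -112.2 23 18.2 1
```

```text
t 33.48 pos [ 440.7 -112.4   21.4] rpy [ 1.799e+02 -1.000e-01  1.830e+01] open 0.483 F [-0.2  0.2 -0.3] n 1
rot/row [ 0.0016 -0.0014  0.0014]
0 [-0.0007 -0.0004 -0.002 ]
```

Request:
arm_command --steps '[{"dx":0,"dy":0,"dz":-0.03,"rx":0,"ry":0,"rz":0,"claw":1},{"dx":0,"dy":0,"dz":-0.06,"rx":0,"ry":0,"rz":0,"claw":1},{"dx":0,"dy":0,"dz":-0.06,"rx":0,"ry":0,"rz":0,"claw":1},{"dx":0,"dy":0,"dz":-0.02,"rx":0,"ry":0,"rz":0,"claw":1}]'

```text
t: 33.98
eef_pos: [439.4, -111.7, 159.9]
tcp_rot: [-3.141, 0.002, 0.32]
ft_force: [-0.1, -0.1, -2.0]
opening: 0.485
```

```bash
python3 go.py 557.5 301.5 150 -7.4 9
```

```text
t 33.98 pos [ 439.4 -111.7  159.9] rpy [-1.80e+02  1.00e-01  1.83e+01] open 0.485 F [-0.1 -0.1 -2. ] n 9
rot/row [-0.      0.0001  0.0317]
0 [ 0.0336 -0.0493  0.0014]
1 [ 0.0311 -0.0509  0.0014]
2 [ 0.0285 -0.0524  0.0014]
3 [ 0.0259 -0.0538  0.0014]
4 [ 0.0232 -0.055   0.0014]
5 [ 0.0204 -0.0561  0.0014]
6 [ 0.0176 -0.057   0.0014]
7 [ 0.0147 -0.0578  0.0014]
8 [ 0.0118 -0.0585  0.0014]
```

Request:
arm_command --steps '[{"dx":0.024,"dy":-0.035,"dz":0,"rx":0,"ry":0,"rz":0.025,"claw":1},{"dx":0.031,"dy":-0.051,"dz":0,"rx":0,"ry":0,"rz":0.032,"claw":1},{"dx":0.0285,"dy":-0.0525,"dz":0,"rx":0,"ry":0,"rz":0.032,"claw":1},{"dx":0.026,"dy":-0.054,"dz":0,"rx":0,"ry":0,"rz":0.032,"claw":1},{"dx":0.023,"dy":-0.055,"dz":0,"rx":0,"ry":0,"rz":0.032,"claw":1},{"dx":0.0205,"dy":-0.056,"dz":0,"rx":0,"ry":0,"rz":0.032,"claw":1},{"dx":0.0175,"dy":-0.057,"dz":0,"rx":0,"ry":0,"rz":0.032,"claw":1},{"dx":0.0145,"dy":-0.058,"dz":0,"rx":0,"ry":0,"rz":0.032,"claw":1},{"dx":0.012,"dy":-0.05,"dz":0,"rx":0,"ry":0,"rz":0.025,"claw":1},{"dx":0.005,"dy":-0.02,"dz":0,"rx":0,"ry":0,"rz":0.01,"claw":1}]'

```text
t: 35.22
eef_pos: [560.7, 309.4, 159.8]
tcp_rot: [3.14, 0.001, -0.145]
ft_force: [-0.5, -1.9, -1.8]
opening: 0.48
```

```bash
python3 go.py 557.5 301.5 150 -7.4 1
```

```text
t 35.23 pos [560.7 309.4 159.8] rpy [ 1.799e+02  1.000e-01 -8.300e+00] open 0.48 F [-0.5 -1.9 -1.8] n 1
rot/row [ 0.0013  0.0007 -0.0099]
0 [-0.0025  0.0103  0.0123]
```

Request:
arm_command --steps '[{"dx":-0.003,"dy":0.012,"dz":0.03,"rx":0.001,"ry":0.001,"rz":-0.01,"claw":1},{"dx":0,"dy":0,"dz":0.05,"rx":0,"ry":0,"rz":0,"claw":1},{"dx":0,"dy":0,"dz":0.045,"rx":0,"ry":0,"rz":0,"claw":1},{"dx":0,"dy":0,"dz":0.02,"rx":0,"ry":0,"rz":0,"claw":1},{"dx":0,"dy":0,"dz":0,"rx":0,"ry":0,"rz":0,"claw":1}]'

```text
t: 35.85
eef_pos: [556.3, 301.8, 40.0]
tcp_rot: [3.141, 0.0, -0.126]
ft_force: [0.2, -0.4, -1.6]
opening: 0.484
```

```bash
python3 go.py 557.5 301.5 9.4 -7.4 1
```

```text
t 35.85 pos [556.3 301.8  40. ] rpy [180.    0.   -7.2] open 0.484 F [ 0.2 -0.4 -1.6] n 1
rot/row [0.0005 0.0002 0.002 ]
0 [0.0016 0.0002 0.0382]
```

Request:
arm_command --steps '[{"dx":0.001,"dy":0,"dz":0.018,"rx":0,"ry":0,"rz":0.002,"claw":1},{"dx":0,"dy":0,"dz":0.012,"rx":0,"ry":0,"rz":0,"claw":1},{"dx":0,"dy":0,"dz":0.003,"rx":0,"ry":0,"rz":0,"claw":1},{"dx":0,"dy":0,"dz":0,"rx":0,"ry":0,"rz":0,"claw":1}]'

```text
t: 36.35
eef_pos: [558.5, 302.2, 14.6]
tcp_rot: [-3.14, -0.003, -0.13]
ft_force: [-0.1, -0.1, -0.9]
opening: 0.483
```

```bash
python3 go.py 557.5 301.5 9.4 -7.4 1
```

```text
t 36.35 pos [558.5 302.2  14.6] rpy [-179.9   -0.2   -7.4] open 0.483 F [-0.1 -0.1 -0.9] n 1
rot/row [-0.0008 -0.002  -0.0002]
0 [-0.0012  0.001   0.0065]
```

Request:
arm_command --steps '[{"dx":0,"dy":0,"dz":0.004,"rx":-0.0005,"ry":-0.002,"rz":0,"claw":1},{"dx":0,"dy":0,"dz":0.0018,"rx":0,"ry":0,"rz":0,"claw":1},{"dx":0,"dy":0,"dz":0.0,"rx":0,"ry":0,"rz":0,"claw":1}]'

```text
t: 36.72
eef_pos: [558.8, 302.3, 10.4]
tcp_rot: [-3.141, -0.001, -0.129]
ft_force: [0.3, -1.1, -1.8]
opening: 0.486
```

Request:
arm_command --steps '[{"dx":0,"dy":0,"dz":0.0012,"rx":0,"ry":0,"rz":0,"claw":1},{"dx":0,"dy":0,"dz":0.0006,"rx":0,"ry":0,"rz":0,"claw":1}]'

```text
t: 36.98
eef_pos: [559.0, 302.4, 9.5]
tcp_rot: [-3.14, -0.001, -0.129]
ft_force: [-2.2, -0.5, 7.1]
opening: 0.483
```

Request:
arm_command --steps '[{"dx":0,"dy":0,"dz":0,"rx":0,"ry":0,"rz":0,"claw":-0.4},{"dx":0,"dy":0,"dz":0,"rx":0,"ry":0,"rz":0,"claw":-0.4},{"dx":0,"dy":0,"dz":0,"rx":0,"ry":0,"rz":0,"claw":-0.4},{"dx":0,"dy":0,"dz":-0.03,"rx":0,"ry":0,"rz":0,"claw":-0.4},{"dx":0,"dy":0,"dz":-0.06,"rx":0,"ry":0,"rz":0,"claw":-0.4},{"dx":0,"dy":0,"dz":-0.07,"rx":0,"ry":0,"rz":0,"claw":-0.4},{"dx":0,"dy":0,"dz":-0.07,"rx":0,"ry":0,"rz":0,"claw":-0.4},{"dx":0.03,"dy":-0.07,"dz":-0.02,"rx":0,"ry":0,"rz":0,"claw":-0.4},{"dx":0.03,"dy":-0.07,"dz":0,"rx":0,"ry":0,"rz":0,"claw":-0.4},{"dx":0.03,"dy":-0.07,"dz":0,"rx":0,"ry":0,"rz":0,"claw":-0.4}]'

```text
t: 38.22
eef_pos: [653.5, 459.6, 218.7]
tcp_rot: [-3.139, -0.003, -0.134]
ft_force: [-0.3, -0.3, 0.3]
opening: 0.703
```

Request:
arm_command --steps '[{"dx":0,"dy":-0.05,"dz":0,"rx":0,"ry":0,"rz":0,"claw":-0.4},{"dx":0,"dy":-0.01,"dz":0,"rx":0,"ry":0,"rz":0,"claw":-0.4},{"dx":0,"dy":0,"dz":0,"rx":0,"ry":0,"rz":0,"claw":-0.4}]'

```text
t: 38.6
eef_pos: [660.2, 510.8, 215.8]
tcp_rot: [-3.14, -0.001, -0.131]
ft_force: [0.2, -0.7, 0.5]
opening: 0.702
```

Run:
```python
from h import *
for n in("top","side"):
    p,d=env.read_camera(n); cv2.imwrite(f"pics/{n}1.png",p[:,:,::-1])
    W=cloud(n,d); Z=W[...,2]
    ok=(Z>22)&(Z<110)&(W[...,0]>330)&(W[...,0]<760)&(abs(W[...,1])<400)
    on=abs(W[...,1])<190; ok&=~on|(Z>32)
    k,L,S,C=cv2.connectedComponentsWithStats(ok.astype(np.uint8))
    for i in range(1,k):
        if S[i,4]<80: continue
        q=W[L==i]; zt=np.percentile(q[:,2],97); t=q[q[:,2]>zt-8]
        c,s,a=cv2.minAreaRect(t[:,:2].astype(np.float32)); print(n,C[i].round(),"ztop%.1f"%zt,np.round(c,1),np.round(s,1),round(a,1))
print(env.state()["t"],env.state()["eef_pos"])
```

```text
top [318. 124.] ztop67.5 [757.2 -26.7] [80.9  5.6] 89.9
top [235. 234.] ztop88.0 [566.2 119.5] [48.1 52.4] 19.7
top [309. 235.] ztop51.0 [564.6   2.2] [35.8 68. ] 87.4
top [372. 236.] ztop89.8 [ 555.3 -106.9] [64.7 71.2] 41.3
top [130. 241.] ztop44.8 [557.1 302.5] [44.4 68.8] 83.5
top [504. 235.] ztop68.0 [ 564.2 -321.8] [36.8 37. ] 37.6
top [508. 290.] ztop69.3 [ 473.  -321.1] [57.7 57.1] 29.8
top [115. 319.] ztop56.4 [427.9 318.8] [29.  77.9] 82.4
top [512. 344.] ztop62.3 [ 387.5 -317.9] [57.8 55.4] 89.7
side [256. 215.] ztop66.4 [758.2 -28. ] [82.6  6. ] 87.2
side [356. 236.] ztop78.0 [557.9 -66.3] [14.4 39.1] 23.0
side [329. 258.] ztop49.5 [564.9   2.3] [39.4 68. ] 88.1
side [287. 286.] ztop85.8 [563.9 121.8] [50.8 51.9] 29.5
side [221. 363.] ztop43.4 [557.  304.3] [45.6 70.1] 82.7
side [280. 409.] ztop54.9 [428.  318.7] [28.3 77.8] 81.8
38.7 [660.36930566 509.91661743 216.39260118]
```

View pics/top1.png

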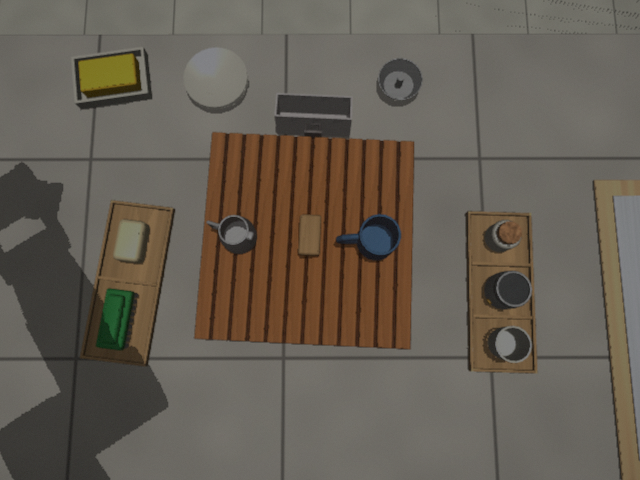

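View pics/side1.png

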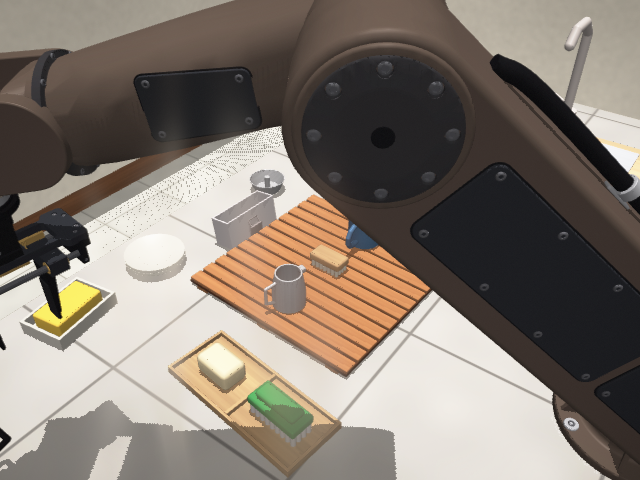

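The top picture shows the soap at (130,241) and the brush at (115,319) in the left tray. The sugar jar (508,235), moka pot (513,290) and cup (512,344) are in the right tray. The jug, nail brush and mug sit where they started. In the side picture the washing kit is level in its tray and the gripper is clear of everything.

```bash
python3 -c "
from cell import env
print(env.job_done(), env.state()['t'])"
```

```text
the job is handed in; nothing more can be done
the job is handed in; nothing more can be done
```

Both kits are made up and the job was handed in at about 38.7 s; it reported no verdict.

- **Coffee tray:** the moka pot base is in the middle bay, the cup in the near bay and the sugar jar in the far bay.
- **Washing tray:** the brush is in the near bay, bristles down, and the soap lies flat in the far bay.
- **Order and setting down:** I placed them in the order moka pot, cup, sugar jar, brush, soap. Each was lowered until the wrist force showed contact with the bay floor, then released.

**Last checks:**
- The top view puts all five things within about 4 mm of their bay centres. Their tops are at the heights expected for standing level on the floor, allowing for the 1–2.5 mm high bias the depth readings also showed before the moves.
- The highest wrist force I read was about 11 N.
- The jug and nail brush measured within about 1 mm of where they started. The mug's fitted centre came out 2–3 mm different, but its handle blurs that fit, it looks unmoved and nothing went near it.
- In the side view the arm hid the coffee tray, so that kit was checked from the top camera only. No check failed.

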